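Hang the pop screens on the studio hook

ROBOT

A 6-joint arm with a two-finger parallel gripper is mounted at the origin on the work surface. World frame = base frame: x ahead of the robot, y to its left, z up, the work surface at z = 0. Lengths are in mm, angles in rad, forces in N, time in s.
With the tool pointing down it reaches from about 325 to 900 mm from the base axis. Payload 6.1 kg.
Tool frame: the origin (TCP) lies midway between the tips of the shut fingers; the grasp point (between the pads) lies 19 mm behind it (arm.tcp_to_grasp is the distance from the TCP to the grasp point, in mm); x points along the fingers, y is the direction in which the jaws open and shut, and the axes are right-handed (so a half turn about x gives the same grasp; the last joint's range is limited). The gripper opens to 85 mm and grips with 20 to 120 N. Pads are 22 mm wide; open, the fingers measure 114 mm over their backs; the gripper's body (76 mm by 85 mm) begins 54 mm behind the grasp point. The pads swing forward as they close: fully open they stand 13 mm farther back than shut.
Start: joints at [1.147, 0.22, 1.526, -0, 1.395, -0.126], TCP at [183.384, 597.483, 231.3] pointing down, gripper open.
Joint ranges: [-2.98, 2.98], [-0.91, 2.08], [0.09, 2.57], [-1.24, 4.39], [0.2, 2.65], [-2.68, 2.68]. Speed limits (rad/s): [2.57, 2.57, 3.01, 3.14, 3.14, 3.14].

INTERFACE

Orientations are given as a unit quaternion [x, y, z, w].
In Python, from plant import arm gives the robot as it stands.
- The arm moves only by the tool arm_command, never from a script. Its argument "rows" is a list of rows, each an object of numbers: "x", "y", "z": the shift along the tool's x, y, z in m; "roll": the turn about the tool's x in rad; "hand": the gripper command: -1 is shut, 1 is fully open, values between are in proportion. In form: [{"x": .., "y": .., "z": .., "roll": .., "hand": ..}, ...]. A call has 1 to 8 rows; each row shifts and turns the pose as measured when the row begins, along the tool's axes as they then stand; what a row does not reach is not made up. A row lasts 1/12 s, in which the tool goes at most 41.7 mm and 7.16 degrees, less where a joint would pass 70% of its speed; a pose out of reach is approached as far as the arm can. A call is refused whole if a number of a shift passes 0.0417 or a number of a turn 0.125, either way. A call with a gripper value outside its range is refused whole. The fingers move at their own pace and stop on an object; "squeeze" is the grip in N (left out, the last holds). Time passes only in rows, so rows that do not move let the fingers close. It gives the time, the measured TCP pose, the force and the opening at its end, in the units of the state.
- arm.sense(): the state, without advancing time (a new reading comes with each control period).
- arm.capture(name): name is "scene" or "top" or "wrist"; returns a dict with "img" (384x512x3 uint8, red, green, blue), "intrinsics" (3x3 intrinsics, pixels), "extrinsics" (4x4, takes a point from camera to world coordinates). Camera axes: x right, y up, looking along -z (the intrinsics and any distortion apply to the point x, -y, -z); pixel columns grow to the right and rows downward; lengths in mm; the calibration is good to about 2 mm. A picture is of the moment at which its call begins. There is no depth.
- arm.close_job(): hands the job in, once; it reports no verdict.
The state is a dict: "time_s": time; "joints": joint angles; "joint_velocities": joint speeds; "joint_efforts": joint torques, N m; "position": TCP position; "tool_rot": TCP orientation; "contact_force": force on the tool from outside, world axes, zero at the start; "ft_torque": the same for the moment, N m; "width": finger opening in mm.
Only numpy, scipy, OpenCV 4.12 (cv2) and the standard library are available. Lean on these libraries where they do the work, as an engineer would, in place of code of your own. Each camera call takes 0.05 s, during which the arm holds its last target. There are 200 camera calls.

TASK

Hang the three microphone pop screens by their handle loops on the one hook, largest first, then medium, then small, so that they hang freely one in front of the other. The large one lies flat: first prop it on the sloping copy stand, foot on the ledge and loop up, let go of it there, and take it again from above before hanging it. Leave the glass, carton, mouse, mug and headphones alone.

Things in the scene. Friction and masses are not known exactly. Their poses are not given: they have to be found in the camera images.
- large_eye (a point): Centre of the opening in the red loop of the LARGE pop screen. At the start it lies flat on the blue binder, the loop sticking out over an edge of it, its underside 30 mm above the table. Opening 26 x 26 mm. The foot's underside is 169 mm from here. Axes: x from disc to loop end (upward when hanging), y along the loop's width and the foot, z across the thickness (up at the start).
- medium_eye (a point): Centre of the opening in the blue loop of the MEDIUM pop screen, which starts upright, loop on top, its foot in the slot of a wooden block (56 x 100 mm, 36 mm high; slot 16 mm wide, 24 mm deep). Opening 26 x 26 mm. The foot's underside is 139 mm below. Axes: x across the thickness, y along the loop's width, z from disc to loop end (up).
- small_eye (a point): Centre of the opening in the yellow loop of the SMALL pop screen, which starts upright, loop on top, its foot in the slot of a wooden block (56 x 100 mm, 36 mm high; slot 16 mm wide, 24 mm deep). Opening 26 x 26 mm. The foot's underside is 114 mm below. Axes: x across the thickness, y along the loop's width, z from disc to loop end (up).
- hook_mid (a point): Middle of the level arm of the hook stand, on its centre line, 240 mm above the table. The arm is a round bar 8 mm thick along this point's x axis: +x leads to the post (14 mm thick, its axis 47.5 mm from here; it ends 6 mm above the arm's centre line), -x to the free end. The straight part ends 47.5 mm from here, then turns up to a small tip. z up.
- hook_tip (a point): Centre of the hook's round upturned tip (8 mm thick), 55.5 mm from hook_mid along its -x and 7 mm above the arm's centre line. Same axes as hook_mid.
- prop_corner (a point): Inner corner of the copy stand, middle of its width, 40 mm above the table, where back meets ledge. Axes level: x from the open front to the back, y along the ledge, z up. The back rises towards +x at 45 degrees, 115 mm long, 130 mm wide; the ledge is square to it, 30 mm deep, with a lip 10 mm wide (up to 40 mm from the back). A propped screen stands at 45 degrees.
- large: The large screen: 12 mm thick all over; round mesh disc 135 mm across in a black rim, flat foot bar 85 mm wide opposite the handle, short neck and a red square handle loop, 42 mm wide and 42 mm long outside, bars 8 mm wide. 190 mm long in all, 0.18 kg give or take a third. Origin under the disc's centre as it lies; axes as at large_eye.
- medium: The medium screen: 12 mm thick all over; round mesh disc 105 mm across in a black rim, flat foot bar 68 mm wide opposite the handle, short neck and a blue square handle loop, 42 mm wide and 42 mm long outside, bars 8 mm wide. 160 mm long in all, 0.13 kg give or take a third. Origin: middle of the foot's underside.
- small: The small screen: 12 mm thick all over; round mesh disc 80 mm across in a black rim, flat foot bar 56 mm wide opposite the handle, short neck and a yellow square handle loop, 42 mm wide and 42 mm long outside, bars 8 mm wide. 135 mm long in all, 0.09 kg give or take a third. Origin: middle of the foot's underside.
- hook: The steel hook stand, fixed, on a round foot 150 mm across and 12 mm high; origin on the table under its post, axes as at hook_mid.
- prop: The aluminium copy stand with an orange lip, fixed; origin under the middle of its base (160 mm by 150 mm, 10 mm high); axes as at prop_corner. Its top edge is 121 mm above the table.
- binder: Fixed blue ring binder, 150 mm (x) by 200 mm (y), 30 mm high, origin under its centre; the large screen starts on it.
- glass: Bystander: drinking glass, 68 mm across, 90 mm high, with a green spoon that rises to 103 mm; origin under its centre. Leave it alone.
- carton: Bystander: small juice carton, 60 by 40 mm, 94 mm high; origin under its centre. Leave it alone.
- mouse: Bystander: black computer mouse, 100 by 60 mm, 32 mm high; origin under its centre. Leave it alone.
- mug: Bystander: red mug, 76 mm across, 85 mm high; origin under its centre. Leave it alone.
- headphones: Bystander: black headphones lying flat, about 200 mm wide, 190 mm long, 72 mm high; origin on the table between the ear cups. Leave them alone.
Mind the look-alikes: they are no part of the job. What is shaped like the large but pink is not meant.

How it is judged:
By the outcome, as a careful person would: the job done as asked, in the order asked, and still so for the second after the job is handed in, with the robot touching nothing.
It also fails if it takes over 72 s, if anything falls off the work surface, if the arm or the gripper's body presses on something with over 40 N, if the wrist force passes 120 N, or if a joint passes its speed limit or range.

## Working session

There is one attempt and no reset: what is moved stays moved. The work goes in short steps, Python scripts to look and compute and a tool call to move; the robot and the scene stay as the last step left them, time stands still between calls to the robot, and variables do not carry over. Pictures are saved under pics/ and viewed, about 8 in all and at most 12, crops included, and the job is handed in when it is done.

Besides the shell and the picture viewer there is one more tool, called after "Call:" by a JSON object that holds its "op" and its "data". arm_command: Moves the arm, as the interface text tells. Its arguments: {"type":"object","properties":{"rows":{"type":"array","items":{"type":"object","properties":{"x":{"type":"number"},"y":{"type":"number"},"z":{"type":"number"},"roll":{"type":"number"},"hand":{"type":"number"}}}},"squeeze":{"type":"number"}},"required":["rows"]}

```bash
ls; mkdir -p pics; python3 - <<'E'
from plant import arm
import cv2,numpy as np
s=arm.sense();print({k:np.round(v,3).tolist() for k,v in s.items()})
for n in["scene","top"]:
    c=arm.capture(n);cv2.imwrite(f"pics/{n}0.png",c["img"][:,:,::-1])
    cv2.imwrite(f"pics/{n}0b.png",cv2.resize(c["img"][:,:,::-1],(800,600),interpolation=cv2.INTER_CUBIC))
    np.savez(f"pics/{n}.npz",K=c["intrinsics"],E=c["extrinsics"]);print(n,np.round(c["intrinsics"],2).tolist(),np.round(c["extrinsics"],3).tolist(),[k for k in c])
E
```

```text
pics
{'time_s': 0.0, 'joints': [1.147, 0.221, 1.528, 0.0, 1.395, -0.126], 'joint_velocities': [0.0, -0.001, -0.0, -0.003, 0.0, -0.0], 'joint_efforts': [0.0, -49.69, -38.939, -0.0, 0.011, -0.0], 'position': [183.14, 596.911, 230.182], 'tool_rot': [0.104, 0.699, -0.106, 0.699], 'contact_force': [0.441, 0.12, 0.983], 'ft_torque': [-0.0, 0.05, 0.024], 'width': 85.558}
scene [[492.8, 0.0, 251.64], [0.0, 492.8, 186.66], [0.0, 0.0, 1.0]] [[0.555, -0.514, 0.654, 1608.741], [0.831, 0.334, -0.444, -647.648], [0.01, 0.79, 0.612, 1149.758], [0.0, 0.0, 0.0, 1.0]] ['img', 'intrinsics', 'extrinsics']
top [[346.83, 0.0, 254.76], [0.0, 346.83, 189.91], [0.0, 0.0, 1.0]] [[-0.024, 0.989, -0.143, 370.535], [-1.0, -0.023, 0.009, 41.137], [0.005, 0.144, 0.99, 1418.093], [0.0, 0.0, 0.0, 1.0]] ['img', 'intrinsics', 'extrinsics']
```

View pics/top0b.png

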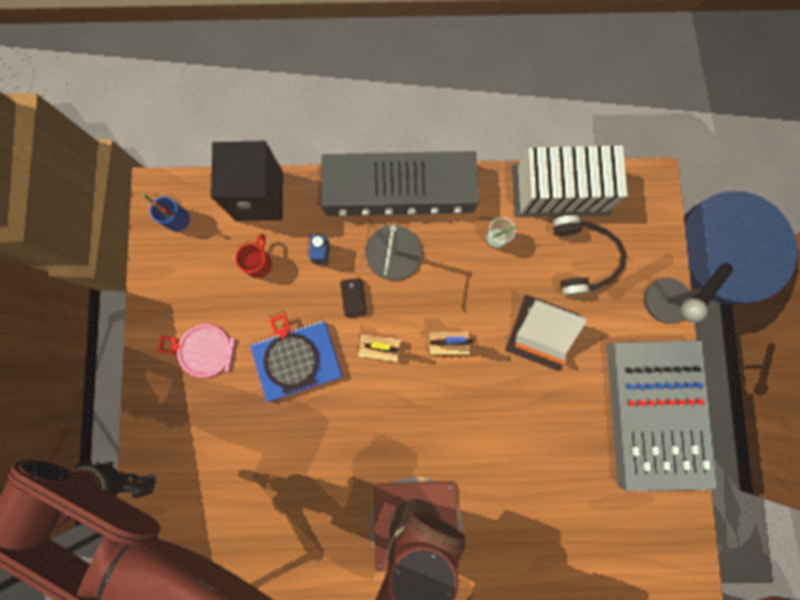

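View pics/scene0b.png

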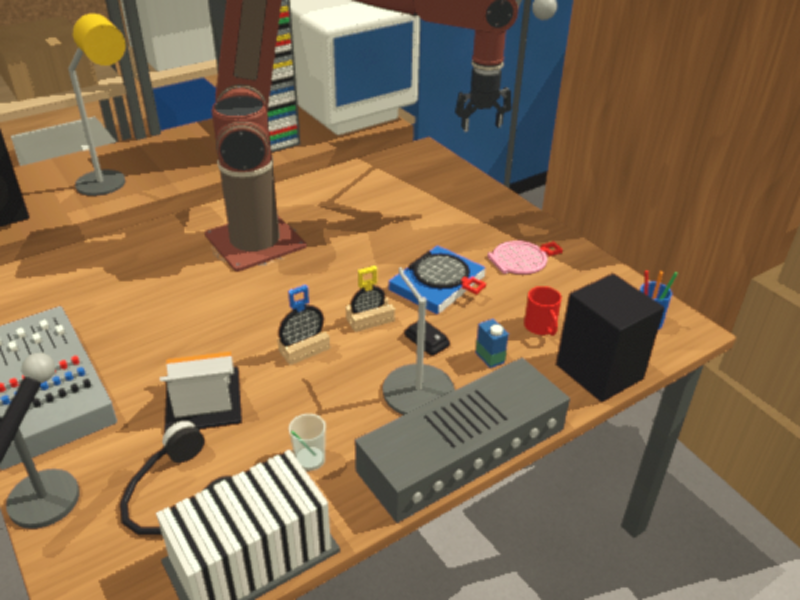

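The top view (800 px scale) shows two candidates for the large screen. One is black with a red loop, on the blue binder at (290,358), loop at (281,325). The other is a pink disc at (205,350), which is the look-alike. The black one on the binder fits. The small (yellow) screen is at (380,347), the medium (blue) at (452,341), the copy stand at (547,332), and the hook post at about (392,250).

```bash
cat > h.py <<'E'
import numpy as np,cv2
from scipy.spatial.transform import Rotation as R
def cam(c): return c["intrinsics"],c["extrinsics"]
def ray(c,p):
    K,E=cam(c); d=np.linalg.inv(K)@[p[0],p[1],1]; d=d*[1,-1,-1]
    return E[:3,3],E[:3,:3]@d
def atz(c,p,z):
    o,d=ray(c,p); return o+d*(z-o[2])/d[2]
def tri(cs,ps):
    A=np.zeros((3,3));b=np.zeros(3)
    for c,p in zip(cs,ps):
        o,d=ray(c,p);d=d/np.linalg.norm(d);M=np.eye(3)-np.outer(d,d);A+=M;b+=M@o
    x=np.linalg.solve(A,b); return x
def proj(c,P):
    K,E=cam(c);q=E[:3,:3].T@(np.asarray(P,float)-E[:3,3]);q=q*[1,-1,-1];u=K@q;return u[:2]/u[2]
def load(n):
    f=np.load(f"pics/{n}.npz");return dict(intrinsics=f["K"],extrinsics=f["E"],img=cv2.imread(f"pics/{n}0.png")[:,:,::-1])
def blobs(img,h0,h1,s=120,v=80,amin=8):
    H=cv2.cvtColor(img,cv2.COLOR_RGB2HSV);m=cv2.inRange(H,(h0,s,v),(h1,255,255))
    n,l,st,ce=cv2.connectedComponentsWithStats(m)
    return [(np.round(ce[i],1).tolist(),st[i].tolist()) for i in range(1,n) if st[i,4]>=amin],l
E
python3 - <<'E'
from h import *
t,s=load("top"),load("scene")
for n,c in(("top",t),("scene",s)):
    for nm,h0,h1 in(("red",0,5),("red2",174,179),("yel",24,34),("blue",105,120),("orange",7,14)):
        print(n,nm,[(b[0],b[1]) for b in blobs(c["img"],h0,h1,180 if nm=="orange" else 150,100,10)[0]][:9])
a=cv2.resize(t["img"][115:270,150:390],None,fx=3.33,fy=3.33,interpolation=cv2.INTER_CUBIC)
cv2.imwrite("pics/a.png",a[:,:,::-1])
b=cv2.resize(s["img"][155:285,95:325],None,fx=3.4,fy=3.4,interpolation=cv2.INTER_CUBIC)
cv2.imwrite("pics/b.png",b[:,:,::-1])
E
```

```text
top red [([161.9, 165.1], [151, 150, 22, 27, 373]), ([179.3, 208.6], [173, 201, 12, 16, 89]), ([107.7, 220.5], [101, 215, 14, 11, 83]), ([447.7, 256.6], [446, 255, 4, 4, 11]), ([403.9, 257.8], [402, 257, 5, 3, 11]), ([410.5, 257.4], [409, 256, 4, 4, 11]), ([416.5, 257.2], [415, 256, 4, 3, 10]), ([422.8, 256.9], [421, 256, 5, 3, 12]), ([429.0, 257.0], [427, 256, 5, 3, 13])]
top red2 []
top yel [([243.1, 221.1], [237, 219, 13, 5, 49])]
top blue [([105.4, 141.1], [102, 140, 7, 3, 12]), ([206.7, 225.2], [191, 207, 27, 38, 378]), ([170.0, 239.4], [162, 219, 19, 37, 182])]
top orange [([150.9, 161.6], [150, 158, 4, 9, 10]), ([345.8, 226.7], [330, 220, 32, 14, 64])]
scene red [([181.1, 9.1], [178, 8, 7, 3, 16]), ([180.3, 27.1], [176, 26, 10, 4, 22]), ([180.8, 82.8], [172, 80, 18, 6, 34]), ([352.6, 158.8], [346, 155, 14, 9, 74]), ([413.4, 176.6], [413, 173, 2, 9, 16]), ([302.0, 181.8], [295, 177, 16, 11, 91]), ([347.0, 198.6], [336, 184, 23, 30, 579]), ([47.8, 230.1], [46, 228, 5, 5, 19]), ([40.2, 232.9], [38, 231, 5, 5, 19])]
scene red2 []
scene yel [([181.8, 5.1], [180, 4, 5, 3, 12]), ([59.5, 13.3], [50, 9, 22, 11, 132]), ([181.4, 23.3], [178, 22, 8, 4, 22]), ([180.4, 40.8], [175, 39, 12, 5, 32]), ([235.0, 177.4], [229, 170, 12, 16, 106])]
scene blue [([359.9, 12.1], [355, 3, 10, 16, 52]), ([255.4, 26.5], [246, 17, 17, 25, 98]), ([294.3, 35.9], [284, 19, 19, 40, 240]), ([360.3, 20.8], [359, 19, 4, 5, 11]), ([271.8, 28.7], [270, 26, 5, 6, 20]), ([325.5, 44.6], [322, 36, 8, 19, 64]), ([338.0, 41.6], [336, 40, 5, 5, 10]), ([348.4, 47.4], [347, 45, 4, 5, 10]), ([218.2, 53.3], [216, 49, 7, 9, 22])]
scene orange [([421.4, 179.3], [419, 173, 6, 17, 30])]
```

View pics/a.png

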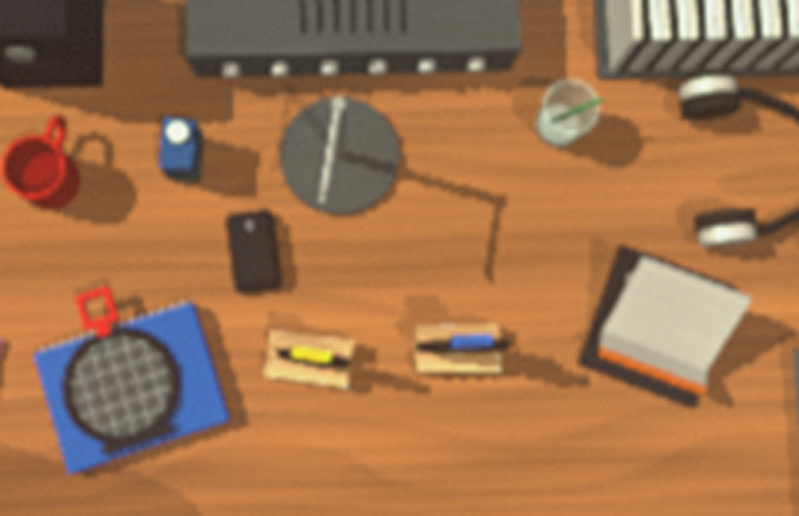

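View pics/b.png

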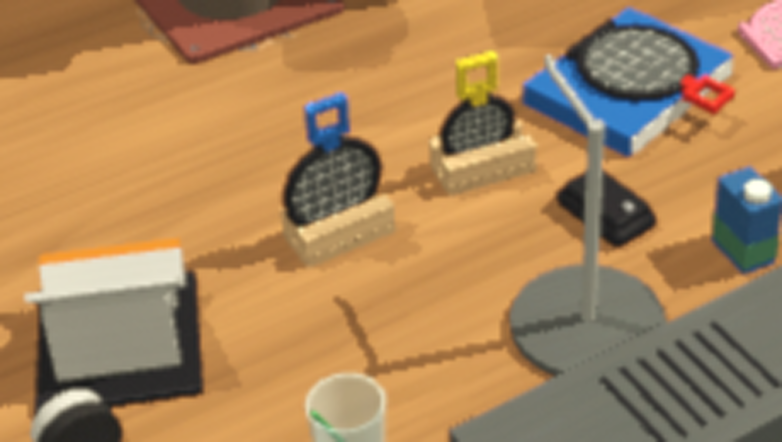

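The crops confirm it. The large screen is the black mesh on the blue binder, with its eye at crop (97,311). The medium and small eyes are visible in both views, the hook's arm runs from post to tip at (338,103)→(322,200), and the orange lip faces the robot. Next I compute world positions.

```bash
python3 - <<'E'
from h import *
t,s=load("top"),load("scene")
A=lambda u,v:(u/3.33+150-.35,v/3.33+115-.35)
B=lambda u,v:(u/3.4+95-.35,v/3.4+155-.35)
def show(n,a,b,z):
    x=tri([t,s],[A(*a),B(*b)]);print(n,"tri",x.round(1),"res",np.round(proj(t,x)-A(*a),1),"top@z",atz(t,A(*a),z).round(1),"scene@z",atz(s,B(*b),z).round(1))
show("large_eye",(97,311),(707,93),36)
show("med_eye",(472,342),(328,120),151)
show("small_eye",(311,355),(477,77),126)
show("hook post top",(338,103),(596,127),243)
show("hook tip",(322,200),(549,58),247)
for n,p,z in[("disc c",(122,386),36),("footL",(110,447),36),("footR",(168,432),36),
 ("med L",(420,344),80),("med R",(508,344),80),("sm L",(280,354),70),("sm R",(347,361),70),
 ("medblk tl",(416,325),36),("medblk tr",(501,325),36),("medblk bl",(417,373),36),("medblk br",(501,373),36),
 ("smblk tl",(270,331),36),("smblk tr",(354,343),36),("smblk bl",(266,376),36),("smblk br",(350,387),36),
 ("prop topL",(640,256),121),("prop topR",(748,298),121),("lip L",(600,352),68),("lip R",(705,394),68),
 ("base bl",(581,360),10),("base br",(696,404),10),("base tl",(622,248),10),
 ("bind tl",(35,352),30),("bind tr",(195,303),30),("hook foot c",(340,155),12)]:
    print(n,atz(t,A(*p),z).round(1))
E
```

```text
large_eye tri [504.3 332.8  40.2] res [0.1 0.1] top@z [504.9 334.1  36. ] scene@z [500.  336.1  36. ]
med_eye tri [ 450.2 -100.4  152.1] res [-0.2 -0.1] top@z [ 449.9 -101.2  151. ] scene@z [449.3 -99.1 151. ]
small_eye tri [441.   75.8 126.6] res [0.1 0.1] top@z [441.2  76.2 126. ] scene@z [440.2  75.9 126. ]
hook post top tri [696.   39.1 246.8] res [0.2 0.1] top@z [697.4  39.7 243. ] scene@z [691.9  41.3 243. ]
hook tip tri [593.1  58.5 250.3] res [-0. -0.] top@z [593.7  58.5 247. ] scene@z [589.5  61.2 247. ]
disc c [414.8 303.8  36. ]
footL [343.7 317.6  36. ]
footR [359.5 249.3  36. ]
med L [453.4 -48.9  80. ]
med R [ 451.  -150.8   80. ]
sm L [446.3 113.8  70. ]
sm R [436.3  36.   70. ]
medblk tl [479.  -47.8  36. ]
medblk tr [ 476.6 -149.7   36. ]
medblk bl [421.8 -47.1  36. ]
medblk br [ 419.4 -147.2   36. ]
smblk tl [476.  127.1  36. ]
smblk tr [459.2  27.   36. ]
smblk bl [422.5 132.7  36. ]
smblk br [407.1  33.1  36. ]
prop topL [ 544.7 -299.3  121. ]
prop topR [ 493.9 -418.6  121. ]
lip L [ 439.8 -259.6   68. ]
lip R [ 388.2 -379.    68. ]
base bl [ 433.7 -248.8   10. ]
base br [ 377.3 -385.3   10. ]
base tl [ 570.1 -306.8   10. ]
bind tl [458.  409.1  30. ]
bind tr [512.4 217.4  30. ]
hook foot c [695.   38.4  12. ]
```

```bash
cat > plan.py <<'E'
import sys
from h import *
from plant import arm
# usage: plan.py x y z jawyaw_deg  -> roll still to do, and shift in mm in tool axes (now / after roll)
def plan(x,y,z,yaw=None):
    s=arm.sense(); Rt=R.from_quat(s["tool_rot"]).as_matrix(); p=np.array(s["position"])
    cur=np.degrees(np.arctan2(Rt[1,1],Rt[0,1])); d=0 if yaw is None else (cur-yaw+90)%180-90
    r=np.radians(d); R2=Rt@R.from_euler("x",r).as_matrix(); D=np.array([x,y,z])-p
    f=s["contact_force"]
    print(f"t {s['time_s']:.2f} pos {p.round(1)} jaw {cur:.1f} tilt {np.degrees(np.arccos(-Rt[2,0])):.1f} w {s['width']:.1f} F {np.round(f,1)} j6 {s['joints'][5]:.2f}")
    print(f" roll {r:.3f} rad (j6 -> {s['joints'][5]+r:.2f}?) shift now {(Rt.T@D).round(1)}  after roll {(R2.T@D).round(1)}")
if __name__=="__main__": plan(*map(float,sys.argv[1:]))
E
python3 plan.py 504 333 130 108
```

```text
t 0.10 pos [183.2 597.  230.3] jaw 72.9 tilt 0.1 w 85.8 F [0.1 0.6 0.5] j6 -0.13
 roll -0.612 rad (j6 -> -0.74?) shift now [ 100.5 -158.   384.2]  after roll [ 100.5 -350.1  223.7]
```

Call:
{"op": "arm_command", "data": {"rows": [{"roll": -0.122,"hand": 1},{"roll": -0.122},{"roll": -0.122},{"roll": -0.122},{"roll": -0.122},{"y": -0.032,"z": 0.0205},{"y": -0.032,"z": 0.0205},{"y": -0.032,"z": 0.0205}], "squeeze": 40}}

```text
$.rows[0]: bad value
```

Call:
{"op": "arm_command", "data": {"rows": [{"y": -0.032,"z": 0.0205},{"y": -0.032,"z": 0.0205},{"y": -0.032,"z": 0.0205},{"y": -0.032,"z": 0.0205},{"y": -0.032,"z": 0.0205},{"y": -0.032,"z": 0.0205},{"y": -0.032,"z": 0.0205,"x": 0.02},{"x": 0.04}]}}

```text
$.rows[0]: bad value
```

```bash
python3 - <<'E'
from plan import *
plan(504,333,100,108)
c=arm.capture("wrist");cv2.imwrite("pics/w1.png",c["img"][:,:,::-1])
print(proj(c,[504,333.5,42]),proj(c,[504,333.5,0]))
E
```

```text
t 0.10 pos [183.2 597.  230.3] jaw 72.9 tilt 0.1 w 85.8 F [0.1 0.6 0.5] j6 -0.13
 roll -0.612 rad (j6 -> -0.74?) shift now [ 130.5 -158.   384.2]  after roll [ 130.5 -350.   223.7]
[141.66539682 448.41309547] [151.46051123 419.22834612]
```

View pics/w1.png

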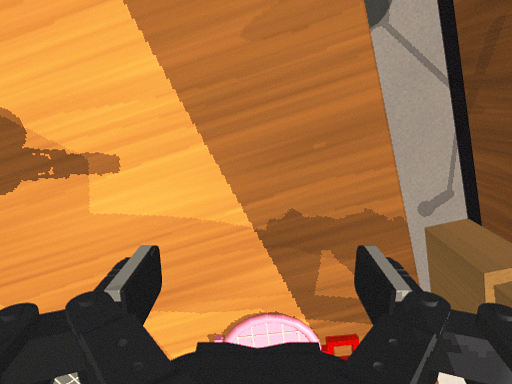

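The calls were refused: every row apparently needs all five numbers. This wrist view shows only the start place and the pink look-alike's disc at (270,330).

Call:
{"op": "arm_command", "data": {"rows": [{"x": 0,"y": 0,"z": 0,"roll": -0.122,"hand": 1},{"x": 0,"y": 0,"z": 0,"roll": -0.122,"hand": 1},{"x": 0,"y": 0,"z": 0,"roll": -0.122,"hand": 1},{"x": 0,"y": 0,"z": 0,"roll": -0.122,"hand": 1},{"x": 0,"y": 0,"z": 0,"roll": -0.122,"hand": 1},{"x": 0,"y": -0.032,"z": 0.0205,"roll": 0,"hand": 1},{"x": 0,"y": -0.032,"z": 0.0205,"roll": 0,"hand": 1},{"x": 0,"y": -0.032,"z": 0.0205,"roll": 0,"hand": 1}], "squeeze": 40}}

```text
time_s: 0.82
position: [267.6, 527.0, 226.2]
tool_rot: [-0.123, 0.699, 0.12, 0.694]
contact_force: [0.6, 0.6, -0.5]
width: 85.2
```

Call:
{"op": "arm_command", "data": {"rows": [{"x": 0,"y": -0.032,"z": 0.0205,"roll": 0,"hand": 1},{"x": 0,"y": -0.032,"z": 0.0205,"roll": 0,"hand": 1},{"x": 0,"y": -0.032,"z": 0.0205,"roll": 0,"hand": 1},{"x": 0,"y": -0.032,"z": 0.0205,"roll": 0,"hand": 1},{"x": 0,"y": -0.032,"z": 0.0205,"roll": 0,"hand": 1},{"x": 0,"y": -0.032,"z": 0.0205,"roll": 0,"hand": 1},{"x": 0.02,"y": -0.032,"z": 0.0205,"roll": 0,"hand": 1},{"x": 0.04,"y": 0,"z": 0,"roll": 0,"hand": 1}]}}

```text
time_s: 1.48
position: [493.2, 355.6, 173.8]
tool_rot: [-0.122, 0.693, 0.121, 0.7]
contact_force: [0.2, -0.1, -0.1]
width: 85.4
```

```bash
python3 - <<'E'
from plan import *
plan(504,333,100,108)
c=arm.capture("wrist");cv2.imwrite("pics/w2.png",c["img"][:,:,::-1])
b,l=blobs(c["img"],0,5,150,80,60);print(b)
s=arm.sense();print("tcp px",proj(c,s["position"]))
for (q,_) in b:print(atz(c,q,42).round(1))
for P in([504,333.5,42],[414.8,303.8,42]):print(proj(c,P))
E
```

```text
t 1.48 pos [493.2 355.6 173.8] jaw 109.7 tilt 0.5 w 85.4 F [ 0.2 -0.1 -0.1] j6 -1.42
 roll 0.030 rad (j6 -> -1.39?) shift now [ 73.9 -24.6   1.9]  after roll [ 73.9 -24.5   2.6]
[([229.6, 181.1], [206, 149, 49, 63, 1757]), ([503.5, 232.6], [490, 212, 22, 40, 502]), ([243.2, 324.6], [207, 300, 70, 48, 2443])]
tcp px [259.72393523 228.52191016]
[500.6 331.9  42. ]
[462.5 579.2  42. ]
[634.9 390.6  42. ]
[230.12249049 185.33774598]
[230.02650691  69.65281327]
```

Call:
{"op": "arm_command", "data": {"rows": [{"x": 0.01,"y": -0.024,"z": 0.002,"roll": 0.015,"hand": 1},{"x": 0.03,"y": 0,"z": 0,"roll": 0,"hand": 1},{"x": 0.04,"y": 0,"z": 0,"roll": 0,"hand": 1},{"x": 0.03,"y": 0,"z": 0,"roll": 0,"hand": 1},{"x": 0,"y": 0,"z": 0,"roll": 0,"hand": 1}]}}

```text
time_s: 1.95
position: [493.1, 328.6, 45.8]
tool_rot: [-0.117, 0.703, 0.112, 0.693]
contact_force: [-1.5, -1.3, -1.4]
width: 85.2
```

```bash
python3 plan.py 504.5 333.5 15 109
```

```text
t 1.95 pos [493.1 328.6  45.8] jaw 108.7 tilt 0.9 w 85.2 F [-1.5 -1.3 -1.4] j6 -1.44
 roll -0.006 rad (j6 -> -1.45?) shift now [30.6  1.1 12.8]  after roll [30.6  1.  12.9]
```

Call:
{"op": "arm_command", "data": {"rows": [{"x": 0,"y": 0.001,"z": 0.013,"roll": 0,"hand": 1},{"x": 0.02,"y": 0,"z": 0,"roll": 0,"hand": 1},{"x": 0.01,"y": 0,"z": 0,"roll": 0,"hand": 1},{"x": 0,"y": 0,"z": 0,"roll": 0,"hand": 1}]}}

```text
time_s: 2.28
position: [503.2, 335.0, 17.1]
tool_rot: [-0.118, 0.704, 0.113, 0.691]
contact_force: [0.1, -0.5, -1.1]
width: 85.6
```

```bash
python3 plan.py 504.5 333.5 15 109
```

```text
t 2.28 pos [503.2 335.   17.1] jaw 108.8 tilt 1.1 w 85.6 F [ 0.1 -0.5 -1.1] j6 -1.44
 roll -0.004 rad (j6 -> -1.44?) shift now [ 2.1 -1.9  0.8]  after roll [ 2.1 -1.9  0.8]
```

Call:
{"op": "arm_command", "data": {"rows": [{"x": 0,"y": -0.001,"z": 0,"roll": 0,"hand": -1},{"x": 0,"y": 0,"z": 0,"roll": 0,"hand": -1},{"x": 0,"y": 0,"z": 0,"roll": 0,"hand": -1},{"x": 0,"y": 0,"z": 0,"roll": 0,"hand": -1},{"x": 0,"y": 0,"z": 0,"roll": 0,"hand": -1},{"x": 0,"y": 0,"z": 0,"roll": 0,"hand": -1}], "squeeze": 25}}

```text
time_s: 2.78
position: [505.2, 336.1, 23.4]
tool_rot: [-0.118, 0.702, 0.114, 0.693]
contact_force: [-0.0, 0.3, -2.2]
width: 41.4
```

Call:
{"op": "arm_command", "data": {"rows": [{"x": -0.015,"y": 0,"z": -0.001,"roll": 0,"hand": -1},{"x": -0.015,"y": 0,"z": -0.002,"roll": 0,"hand": -1},{"x": -0.015,"y": 0,"z": -0.003,"roll": 0,"hand": -1},{"x": -0.014,"y": 0,"z": -0.004,"roll": 0,"hand": -1},{"x": -0.014,"y": 0,"z": -0.006,"roll": 0,"hand": -1},{"x": -0.013,"y": 0,"z": -0.007,"roll": 0,"hand": -1}]}}

```text
time_s: 3.28
position: [481.9, 327.7, 111.1]
tool_rot: [-0.118, 0.704, 0.113, 0.691]
contact_force: [-0.6, -0.8, -2.2]
width: 41.8
```

```bash
python3 plan.py 480 325 102 109
```

```text
t 3.28 pos [481.9 327.7 111.1] jaw 108.8 tilt 1.1 w 41.8 F [-0.6 -0.8 -2.2] j6 -1.44
 roll -0.003 rad (j6 -> -1.44?) shift now [ 9.2 -1.9 -2.5]  after roll [ 9.2 -1.9 -2.6]
```

Call:
{"op": "arm_command", "data": {"rows": [{"x": -0.012,"y": 0,"z": -0.008,"roll": 0,"hand": -1},{"x": -0.02,"y": 0,"z": -0.017,"roll": 0,"hand": -1},{"x": -0.019,"y": 0,"z": -0.022,"roll": 0,"hand": -1},{"x": -0.014,"y": 0,"z": -0.025,"roll": 0,"hand": -1},{"x": -0.009,"y": 0,"z": -0.027,"roll": 0,"hand": -1},{"x": -0.003,"y": 0,"z": -0.018,"roll": 0,"hand": -1},{"x": 0,"y": 0,"z": 0,"roll": 0,"hand": -1}]}}

```text
time_s: 3.87
position: [369.1, 289.6, 201.4]
tool_rot: [-0.116, 0.7, 0.114, 0.695]
contact_force: [-0.4, 0.5, -2.7]
width: 41.3
```

```bash
python3 - <<'E'
from plan import *
plan(375,290,190,109)
c=arm.capture("scene")
i=c["img"];cv2.imwrite("pics/s2.png",cv2.resize(i[40:260,170:420],None,fx=2.4,fy=2.4)[:,:,::-1])
E
```

```text
t 3.87 pos [369.1 289.6 201.4] jaw 108.8 tilt 0.4 w 41.3 F [-0.4  0.5 -2.7] j6 -1.40
 roll -0.004 rad (j6 -> -1.40?) shift now [11.3 -1.5  5.8]  after roll [11.3 -1.5  5.8]
```

View pics/s2.png

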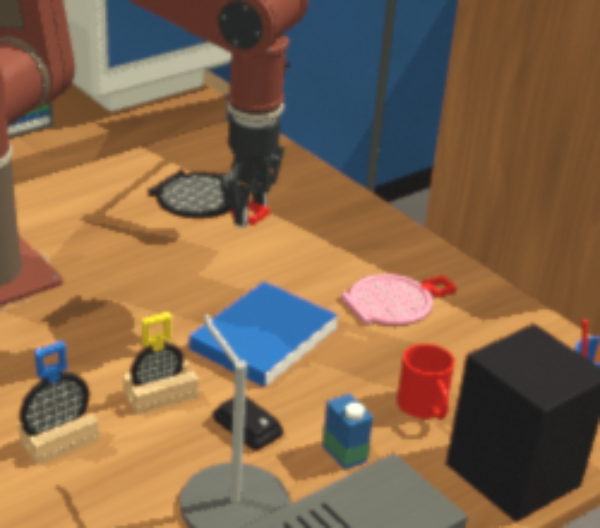

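The wrist-side view shows the large screen still held level by its red loop (around pixel (255,215)). It did not pivot at 25 N on the full pad patch. I'll lay it back on the binder and regrip only the loop's end with 20 N, so it can swing about the pads.

Call:
{"op": "arm_command", "data": {"rows": [{"x": 0,"y": -0.001,"z": 0.02,"roll": 0,"hand": -1},{"x": 0,"y": 0,"z": 0.03,"roll": 0,"hand": -1},{"x": 0,"y": 0,"z": 0.03,"roll": 0,"hand": -1},{"x": 0.01,"y": 0,"z": 0.03,"roll": 0,"hand": -1},{"x": 0.03,"y": 0,"z": 0.02,"roll": 0,"hand": -1},{"x": 0.04,"y": 0,"z": 0.01,"roll": 0,"hand": -1},{"x": 0.03,"y": 0,"z": 0,"roll": 0,"hand": -1},{"x": 0,"y": 0,"z": 0,"roll": 0,"hand": -1}], "squeeze": 25}}

```text
time_s: 4.58
position: [518.3, 338.8, 91.7]
tool_rot: [-0.115, 0.693, 0.116, 0.702]
contact_force: [-2.0, -1.4, -5.4]
width: 41.5
```

```bash
python3 plan.py 505 336 25 109
```

```text
t 4.58 pos [518.3 338.8  91.7] jaw 108.8 tilt 0.7 w 41.5 F [-2.  -1.4 -5.4] j6 -1.45
 roll -0.004 rad (j6 -> -1.45?) shift now [ 66.5   1.6 -14.4]  after roll [ 66.5   1.6 -14.4]
```

Call:
{"op": "arm_command", "data": {"rows": [{"x": 0.02,"y": 0.001,"z": -0.006,"roll": 0,"hand": -1},{"x": 0.02,"y": 0,"z": 0,"roll": 0,"hand": -1},{"x": 0.012,"y": 0,"z": 0,"roll": 0,"hand": -1},{"x": 0.006,"y": 0,"z": 0,"roll": 0,"hand": -1},{"x": 0,"y": 0,"z": 0,"roll": 0,"hand": -1}]}}

```text
time_s: 5.0
position: [516.7, 338.8, 34.5]
tool_rot: [-0.114, 0.693, 0.116, 0.703]
contact_force: [-1.4, -0.5, 0.0]
width: 41.4
```

```bash
python3 plan.py 512 338 23 109
```

```text
t 5.00 pos [516.7 338.8  34.5] jaw 108.7 tilt 0.8 w 41.4 F [-1.4 -0.5  0. ] j6 -1.44
 roll -0.005 rad (j6 -> -1.45?) shift now [11.4  0.7 -4.9]  after roll [11.4  0.8 -4.9]
```

Call:
{"op": "arm_command", "data": {"rows": [{"x": 0.006,"y": 0,"z": 0,"roll": 0,"hand": -1},{"x": 0.003,"y": 0,"z": 0,"roll": 0,"hand": 0.5},{"x": 0,"y": 0,"z": 0,"roll": 0,"hand": 0.5},{"x": 0,"y": 0,"z": 0,"roll": 0,"hand": 0.5},{"x": 0,"y": 0,"z": 0,"roll": 0,"hand": 0.5}]}}

```text
time_s: 5.42
position: [520.5, 340.8, 31.0]
tool_rot: [-0.113, 0.69, 0.117, 0.705]
contact_force: [0.1, 0.3, -0.2]
width: 64.1
```

```bash
python3 - <<'E'
from plan import *
plan(535,345,25,109)
for n in("top","wrist"):
    c=arm.capture(n);cv2.imwrite(f"pics/{n}3.png",c["img"][:,:,::-1])
    b,l=blobs(c["img"],0,5,150,80,40)
    for q,st in b:
        m=cv2.minAreaRect(np.argwhere(l==l[int(st[1]):st[1]+st[3],st[0]:st[0]+st[2]].max())[:,::-1].astype(np.float32)) if 0 else 0
        print(n,q,st,atz(c,q,42).round(1))
E
```

```text
t 5.42 pos [520.5 340.8  31. ] jaw 108.7 tilt 1.3 w 64.1 F [ 0.1  0.3 -0.2] j6 -1.44
 roll -0.005 rad (j6 -> -1.45?) shift now [ 6.4 -0.7 15. ]  after roll [ 6.4 -0.8 15. ]
top [161.7, 164.8] [151, 150, 22, 26, 362] [681.5 403.1  42. ]
top [107.7, 220.4] [101, 215, 14, 11, 80] [462.  612.8  42. ]
wrist [256.5, 246.3] [208, 187, 98, 113, 7131] [513.  337.7  42. ]
```

Call:
{"op": "arm_command", "data": {"rows": [{"x": 0.004,"y": -0.001,"z": 0.012,"roll": 0,"hand": 0.5},{"x": 0,"y": 0,"z": 0.005,"roll": 0,"hand": 0.5},{"x": 0,"y": 0,"z": 0,"roll": 0,"hand": 0.5}], "squeeze": 20}}

```text
time_s: 5.77
position: [537.7, 345.9, 28.6]
tool_rot: [-0.113, 0.689, 0.117, 0.706]
contact_force: [0.1, 0.3, 0.2]
width: 64.0
```

```bash
python3 plan.py 537.5 346 27 109
```

```text
t 5.77 pos [537.7 345.9  28.6] jaw 108.7 tilt 1.4 w 64.0 F [0.1 0.3 0.2] j6 -1.45
 roll -0.005 rad (j6 -> -1.45?) shift now [ 1.6  0.2 -0.2]  after roll [ 1.6  0.2 -0.2]
```

Call:
{"op": "arm_command", "data": {"rows": [{"x": 0,"y": 0,"z": 0,"roll": 0,"hand": -1},{"x": 0,"y": 0,"z": 0,"roll": 0,"hand": -1},{"x": 0,"y": 0,"z": 0,"roll": 0,"hand": -1},{"x": 0,"y": 0,"z": 0,"roll": 0,"hand": -1}], "squeeze": 20}}

```text
time_s: 6.1
position: [537.5, 345.9, 29.1]
tool_rot: [-0.113, 0.689, 0.117, 0.706]
contact_force: [0.8, 0.1, -1.2]
width: 41.4
```

Call:
{"op": "arm_command", "data": {"rows": [{"x": -0.016,"y": 0,"z": -0.001,"roll": 0,"hand": -1},{"x": -0.016,"y": 0,"z": -0.003,"roll": 0,"hand": -1},{"x": -0.016,"y": 0,"z": -0.004,"roll": 0,"hand": -1},{"x": -0.015,"y": 0,"z": -0.005,"roll": 0,"hand": -1},{"x": -0.015,"y": 0,"z": -0.007,"roll": 0,"hand": -1},{"x": -0.014,"y": 0,"z": -0.008,"roll": 0,"hand": -1},{"x": 0,"y": 0,"z": 0,"roll": 0,"hand": -1}]}}

```text
time_s: 6.68
position: [503.1, 333.8, 118.8]
tool_rot: [-0.114, 0.693, 0.116, 0.703]
contact_force: [-0.1, 0.2, -0.6]
width: 41.3
```

```bash
python3 - <<'E'
from plan import *
plan(537.5,346,27,109)
c=arm.capture("scene")
i=c["img"][90:230,220:400]
w=arm.capture("wrist")["img"]
cv2.imwrite("pics/s4.png",np.hstack([cv2.resize(i,(492,384)),w[:,100:400]])[:,:,::-1])
E
```

```text
t 6.68 pos [503.1 333.8 118.8] jaw 108.7 tilt 0.8 w 41.3 F [-0.1  0.2 -0.6] j6 -1.44
 roll -0.004 rad (j6 -> -1.45?) shift now [92.3  0.5 35.2]  after roll [92.3  0.3 35.2]
```

View pics/s4.png

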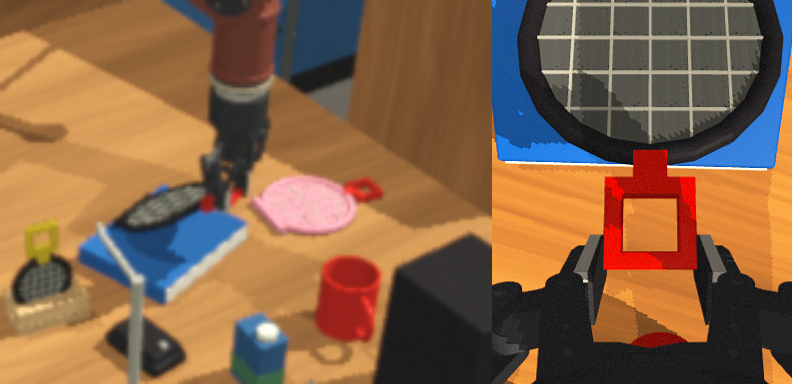

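Left part: the screen is now tilting about the pads, foot still on the binder. Right part: the pads hold only the last ~15 mm of the red loop. I continue along the arc.

Call:
{"op": "arm_command", "data": {"rows": [{"x": -0.02,"y": 0,"z": -0.012,"roll": 0,"hand": -1},{"x": -0.022,"y": 0,"z": -0.02,"roll": 0,"hand": -1},{"x": -0.021,"y": 0,"z": -0.023,"roll": 0,"hand": -1},{"x": -0.017,"y": 0,"z": -0.026,"roll": 0,"hand": -1},{"x": -0.013,"y": 0,"z": -0.028,"roll": 0,"hand": -1},{"x": -0.008,"y": 0,"z": -0.028,"roll": 0,"hand": -1},{"x": -0.004,"y": 0,"z": -0.02,"roll": 0,"hand": -1},{"x": 0,"y": 0,"z": 0,"roll": 0,"hand": -1}]}}

```text
time_s: 7.45
position: [345.2, 278.2, 211.1]
tool_rot: [-0.116, 0.7, 0.113, 0.696]
contact_force: [-0.5, 0.2, -2.8]
width: 41.2
```

```bash
python3 - <<'E'
from plan import *
plan(537.5,346,27,109)
c=arm.capture("wrist")
b,l=blobs(c["img"],0,5,150,80,60);print(b)
cv2.imwrite("pics/w5.png",c["img"][:,:,::-1])
E
```

```text
t 7.45 pos [345.2 278.2 211.1] jaw 108.6 tilt 0.4 w 41.2 F [-0.5  0.2 -2.8] j6 -1.39
 roll -0.007 rad (j6 -> -1.40?) shift now [182.8   3.5 205.1]  after roll [182.8   2.1 205.1]
[([257.8, 228.0], [211, 169, 94, 108, 6170]), ([498.6, 333.4], [482, 321, 30, 30, 359])]
```

```bash
cat > tilt.py <<'E'
from h import *
from plant import arm
def tilt(h0=0,h1=5,name="wrist",s=150,v=60):
    c=arm.capture(name);H=cv2.cvtColor(c["img"],cv2.COLOR_RGB2HSV)
    m=cv2.inRange(H,(h0,s,v),(h1,255,255));K,E=cam(c)
    cs,hi=cv2.findContours(m,cv2.RETR_CCOMP,cv2.CHAIN_APPROX_NONE)
    k=[i for i in range(len(cs)) if hi[0][i][3]>=0 and cv2.contourArea(cs[i])>60]
    if not k: print("no hole");return c
    q=max((cs[i] for i in k),key=cv2.contourArea)
    for e in np.linspace(1,12,45):
        a=cv2.approxPolyDP(q,e,True)[:,0].astype(float)
        if len(a)==4:break
    print("hole px",a.tolist(),"area",cv2.contourArea(q))
    if len(a)!=4:return c
    o=np.array([[-13,13,0],[13,13,0],[13,-13,0],[-13,-13,0.]])
    n,rv,tv,er=cv2.solvePnPGeneric(o,a,K,None,flags=cv2.SOLVEPNP_IPPE_SQUARE if 0 else cv2.SOLVEPNP_IPPE)
    for r,t,e in zip(rv,tv,er):
        Rw=E[:3,:3]@np.diag([1,-1,-1])@cv2.Rodrigues(r)[0]; p=E[:3,:3]@(t[:,0]*[1,-1,-1])+E[:3,3]
        nz=Rw[:,2]; nz=nz*np.sign(nz[2]+1e-9)
        print("eye",p.round(1),"normal",nz.round(2),"tilt from level",np.degrees(np.arccos(abs(nz[2]))).round(1),"err",np.round(e,2))
    return c
if __name__=="__main__": tilt()
E
python3 tilt.py
```

```text
hole px [[232.0, 216.0], [283.0, 215.0], [286.0, 251.0], [231.0, 253.0]] area 2061.5
eye [339.9 276.4 203.5] normal [-0.88 -0.32  0.35] tilt from level 69.5 err [0.54]
eye [340.4 276.6 204.9] normal [0.38 0.15 0.91] tilt from level 24.3 err [1.71]
```

The tilt fit's better solution (error 0.54, and the eye position agrees) has the large screen hanging at about 70°, clear of the binder. Now I carry it high to the copy stand.

Call:
{"op": "arm_command", "data": {"rows": [{"x": -0.02,"y": 0,"z": 0,"roll": 0.06,"hand": -1},{"x": -0.03,"y": 0,"z": 0,"roll": 0.12,"hand": -1},{"x": -0.03,"y": 0,"z": 0,"roll": 0.12,"hand": -1},{"x": -0.03,"y": 0,"z": 0,"roll": 0.12,"hand": -1},{"x": -0.03,"y": 0,"z": 0,"roll": 0.12,"hand": -1},{"x": -0.01,"y": 0,"z": 0,"roll": 0.12,"hand": -1},{"x": 0,"y": 0,"z": 0,"roll": 0.06,"hand": -1},{"x": 0,"y": -0.015,"z": 0.012,"roll": 0,"hand": -1}], "squeeze": 40}}

```text
time_s: 8.22
position: [359.8, 263.4, 358.3]
tool_rot: [0.146, 0.695, -0.155, 0.687]
contact_force: [-0.0, -0.2, -2.3]
width: 40.4
```

Call:
{"op": "arm_command", "data": {"rows": [{"x": 0,"y": -0.032,"z": 0.024,"roll": 0,"hand": -1},{"x": 0,"y": -0.032,"z": 0.024,"roll": 0,"hand": -1},{"x": 0,"y": -0.032,"z": 0.024,"roll": 0,"hand": -1},{"x": 0,"y": -0.032,"z": 0.024,"roll": 0,"hand": -1},{"x": 0,"y": -0.032,"z": 0.024,"roll": 0,"hand": -1},{"x": 0,"y": -0.032,"z": 0.024,"roll": 0,"hand": -1},{"x": 0,"y": -0.032,"z": 0.024,"roll": 0,"hand": -1},{"x": 0,"y": -0.032,"z": 0.024,"roll": 0,"hand": -1}]}}

```text
time_s: 8.88
position: [438.8, -56.9, 354.1]
tool_rot: [0.143, 0.697, -0.152, 0.686]
contact_force: [0.9, 0.2, -1.8]
width: 40.7
```

```bash
python3 plan.py 504.5 -352.8 290 66.8; python3 tilt.py
```

```text
t 8.88 pos [438.8 -56.9 354.1] jaw 65.9 tilt 1.2 w 40.7 F [ 0.9  0.2 -1.8] j6 -1.45
 roll -0.016 rad (j6 -> -1.46?) shift now [  65.6 -242.1  181.7]  after roll [  65.6 -245.   177.9]
hole px [[284.0, 215.0], [285.0, 252.0], [229.0, 251.0], [233.0, 215.0]] area 2000.0
eye [431.8 -54.1 348.2] normal [-0.86  0.37  0.35] tilt from level 69.4 err [0.39]
eye [432.2 -54.2 349.8] normal [ 0.4  -0.15  0.9 ] tilt from level 25.4 err [1.92]
```

Still at 69.5°. On to hover over the stand.

Call:
{"op": "arm_command", "data": {"rows": [{"x": 0,"y": -0.032,"z": 0.023,"roll": -0.016,"hand": -1},{"x": 0,"y": -0.032,"z": 0.023,"roll": 0,"hand": -1},{"x": 0,"y": -0.032,"z": 0.023,"roll": 0,"hand": -1},{"x": 0,"y": -0.032,"z": 0.023,"roll": 0,"hand": -1},{"x": 0,"y": -0.032,"z": 0.023,"roll": 0,"hand": -1},{"x": 0,"y": -0.032,"z": 0.023,"roll": 0,"hand": -1},{"x": 0.03,"y": -0.02,"z": 0.015,"roll": 0,"hand": -1},{"x": 0.03,"y": 0,"z": 0,"roll": 0,"hand": -1}]}}

```text
time_s: 9.6
position: [500.4, -336.1, 290.1]
tool_rot: [0.14, 0.696, -0.155, 0.687]
contact_force: [-0.3, -0.2, -3.3]
width: 40.0
```

```bash
python3 plan.py 504.5 -352.8 275 66.8; python3 tilt.py
```

```text
t 9.60 pos [ 500.4 -336.1  290.1] jaw 66.0 tilt 1.4 w 40.0 F [-0.3 -0.2 -3.3] j6 -1.86
 roll -0.015 rad (j6 -> -1.87?) shift now [ 15.3 -13.3  10.7]  after roll [ 15.3 -13.4  10.5]
hole px [[231.0, 216.0], [282.0, 215.0], [286.0, 249.0], [231.0, 252.0]] area 1968.0
eye [ 493.6 -333.5  282.8] normal [-0.87  0.38  0.32] tilt from level 71.3 err [0.62]
eye [ 494.1 -333.7  284.3] normal [ 0.42 -0.15  0.89] tilt from level 26.8 err [1.79]
```

Call:
{"op": "arm_command", "data": {"rows": [{"x": 0.01,"y": -0.013,"z": 0.01,"roll": -0.015,"hand": -1},{"x": 0.02,"y": 0,"z": 0,"roll": 0,"hand": -1},{"x": 0.012,"y": 0,"z": 0,"roll": 0,"hand": -1},{"x": 0,"y": 0,"z": 0,"roll": 0,"hand": -1}]}}

```text
time_s: 9.98
position: [500.4, -349.5, 230.6]
tool_rot: [0.14, 0.705, -0.145, 0.68]
contact_force: [-0.3, 0.2, -2.9]
width: 40.7
```

```bash
python3 - <<'E'
from plan import *
plan(504.5,-352.8,220,66.8)
c=arm.capture("scene");w=arm.capture("wrist")["img"]
i=c["img"][120:300,60:260]
cv2.imwrite("pics/s6.png",np.hstack([cv2.resize(i,(427,384),interpolation=cv2.INTER_CUBIC),w[:,80:450]])[:,:,::-1])
E
```

```text
t 9.98 pos [ 500.4 -349.5  230.6] jaw 66.8 tilt 2.0 w 40.7 F [-0.3  0.2 -2.9] j6 -1.89
 roll -0.001 rad (j6 -> -1.89?) shift now [10.4 -1.3  5.4]  after roll [10.4 -1.3  5.4]
```

View pics/s6.png

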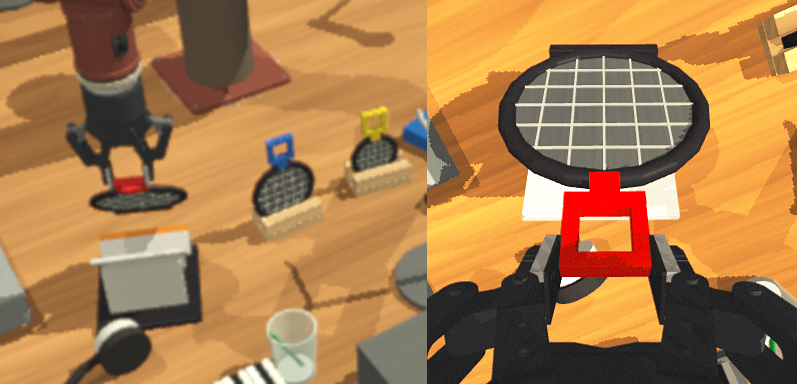

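The view shows the screen at a shallow slope, not 70°. The small-hole fit was biased by the loop's thickness. I refit using the whole screen's points.

```bash
cat > pose.py <<'E'
from h import *
from plant import arm
def pose(c,obj,px):
    K,E=cam(c);px=np.array(px,float);obj=np.array(obj,float)
    n,rv,tv,er=cv2.solvePnPGeneric(obj,px,K,None,flags=cv2.SOLVEPNP_IPPE)
    for r,t,e in zip(rv,tv,er):
        M=E[:3,:3]@np.diag([1,-1,-1]);Rw=M@cv2.Rodrigues(r)[0];p=M@t[:,0]+E[:3,3]
        ax=Rw[:,0];print("eye",p.round(1),"up-axis",ax.round(3),"elev",np.degrees(np.arcsin(ax[2])).round(1),"y",Rw[:,1].round(2),"err",np.round(e,2))
E
python3 - <<'E'
from pose import *
c=arm.capture("wrist")
w=lambda x,y:(x-427+80,y)
# image left/right -> y sign chosen so that frame is right handed for top view
obj=[(-169,42.5,0),(-169,-42.5,0),(-94,67.5,0),(-94,-67.5,0),(21,21,0),(21,-21,0),(-21,21,0),(-21,-21,0)]
px=[w(551,47),w(657,47),w(499,112),w(709,112),w(559,275),w(651,275),w(570,193),w(641,193)]
pose(c,obj,px); pose(c,[(x,-y,z) for x,y,z in obj],px)
s=arm.sense();print(s["position"],s["time_s"]);print("cam",c["extrinsics"].round(2))
E
```

```text
eye [ 493.7 -346.5  229.3] up-axis [ 0.577 -0.229  0.784] elev 51.6 y [-0.39 -0.92  0.02] err [2.92]
eye [ 524.4 -361.1  142. ] up-axis [ 0.682 -0.3   -0.667] elev -41.9 y [-0.39 -0.92  0.01] err [37.56]
eye [ 493.7 -346.5  229.3] up-axis [ 0.577 -0.229  0.784] elev 51.6 y [ 0.39  0.92 -0.02] err [2.92]
eye [ 524.4 -361.1  142. ] up-axis [ 0.682 -0.3   -0.667] elev -41.9 y [ 0.39  0.92 -0.01] err [37.56]
[ 501.77833693 -350.11619602  235.02891151] 10.1333
cam [[ 3.9000e-01 -8.9000e-01 -2.2000e-01  4.4188e+02]
 [ 9.2000e-01  3.8000e-01  1.1000e-01 -3.2186e+02]
 [-2.0000e-02 -2.5000e-01  9.7000e-01  3.7737e+02]
 [ 0.0000e+00  0.0000e+00  0.0000e+00  1.0000e+00]]
```

Call:
{"op": "arm_command", "data": {"rows": [{"x": 0,"y": 0.001,"z": 0.02,"roll": 0,"hand": -1},{"x": 0,"y": 0,"z": 0.02,"roll": 0,"hand": -1},{"x": 0,"y": 0,"z": 0.008,"roll": 0,"hand": -1},{"x": 0.01,"y": 0,"z": 0,"roll": 0,"hand": -1},{"x": 0.01,"y": 0,"z": 0,"roll": 0,"hand": -1}]}}

```text
time_s: 10.55
position: [552.3, -369.6, 226.0]
tool_rot: [0.135, 0.697, -0.148, 0.688]
contact_force: [0.1, 0.3, -2.9]
width: 40.5
```

```bash
python3 plan.py 546.8 -369.4 188 66.8
```

```text
t 10.55 pos [ 552.3 -369.6  226. ] jaw 66.9 tilt 1.3 w 40.5 F [ 0.1  0.3 -2.9] j6 -1.86
 roll 0.003 rad (j6 -> -1.86?) shift now [38.1 -1.1 -4.8]  after roll [38.1 -1.1 -4.8]
```

Call:
{"op": "arm_command", "data": {"rows": [{"x": 0.012,"y": -0.001,"z": -0.005,"roll": 0,"hand": -1},{"x": 0.01,"y": 0,"z": 0,"roll": 0,"hand": -1},{"x": 0.005,"y": 0,"z": 0,"roll": 0,"hand": -1},{"x": 0.0,"y": 0,"z": 0,"roll": 0,"hand": -1}]}}

```text
time_s: 10.88
position: [545.5, -367.2, 196.4]
tool_rot: [0.134, 0.698, -0.148, 0.688]
contact_force: [-0.1, 0.8, -3.0]
width: 40.5
```

```bash
python3 plan.py 546.8 -369.4 188 66.8
```

```text
t 10.88 pos [ 545.5 -367.2  196.4] jaw 67.0 tilt 1.3 w 40.5 F [-0.1  0.8 -3. ] j6 -1.86
 roll 0.004 rad (j6 -> -1.86?) shift now [ 8.4 -1.4  2.1]  after roll [ 8.4 -1.4  2.1]
```

Call:
{"op": "arm_command", "data": {"rows": [{"x": 0.006,"y": -0.001,"z": 0.002,"roll": 0,"hand": -1},{"x": 0.004,"y": 0,"z": 0,"roll": 0,"hand": -1},{"x": 0.003,"y": 0,"z": 0.002,"roll": 0,"hand": -1},{"x": 0.003,"y": 0,"z": 0.002,"roll": 0,"hand": -1}], "squeeze": 20}}

```text
time_s: 11.22
position: [550.4, -371.0, 180.9]
tool_rot: [0.134, 0.697, -0.148, 0.688]
contact_force: [-0.6, 0.3, 0.5]
width: 40.4
```

```bash
python3 plan.py 546.8 -369.4 188 66.8
```

```text
t 11.22 pos [ 550.4 -371.   180.9] jaw 67.0 tilt 1.3 w 40.4 F [-0.6  0.3  0.5] j6 -1.86
 roll 0.003 rad (j6 -> -1.86?) shift now [-7.  -0.1 -4. ]  after roll [-7.  -0.1 -4. ]
```

Call:
{"op": "arm_command", "data": {"rows": [{"x": 0.003,"y": 0,"z": 0.004,"roll": 0,"hand": -1},{"x": 0.003,"y": 0,"z": 0.004,"roll": 0,"hand": -1},{"x": 0.003,"y": 0,"z": 0.003,"roll": 0,"hand": -1},{"x": 0,"y": 0,"z": 0,"roll": 0,"hand": -1}]}}

```text
time_s: 11.55
position: [560.9, -376.0, 171.1]
tool_rot: [0.134, 0.698, -0.148, 0.688]
contact_force: [-4.0, 2.6, 1.8]
width: 40.7
```

```bash
python3 - <<'E'
from plan import *
plan(561,-377,169,66.8)
c=arm.capture("scene");w=arm.capture("wrist")["img"];t=arm.capture("top")["img"][170:260,310:410]
i=c["img"][170:300,60:200]
cv2.imwrite("pics/s7.png",np.hstack([cv2.resize(i,(414,384),interpolation=cv2.INTER_CUBIC),w[:,70:440]])[:,:,::-1])
E
```

```text
t 11.55 pos [ 560.9 -376.   171.1] jaw 67.0 tilt 1.4 w 40.7 F [-4.   2.6  1.8] j6 -1.86
 roll 0.004 rad (j6 -> -1.85?) shift now [ 2.1 -0.8  0.5]  after roll [ 2.1 -0.8  0.5]
```

View pics/s7.png

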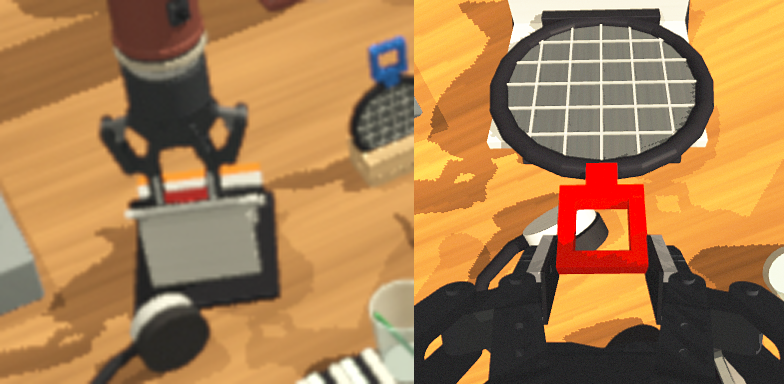

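The scene view shows the stand with the large screen lying in it. In the wrist view the foot is at the ledge (545–660,18), the disc is centred on the white back, and the loop is in the pads. I release it.

Call:
{"op": "arm_command", "data": {"rows": [{"x": 0,"y": 0,"z": 0,"roll": 0,"hand": 0.6},{"x": 0,"y": 0,"z": 0,"roll": 0,"hand": 0.6},{"x": 0,"y": 0,"z": 0,"roll": 0,"hand": 0.6},{"x": -0.02,"y": 0,"z": 0,"roll": 0,"hand": 0.6},{"x": -0.03,"y": 0,"z": 0,"roll": 0,"hand": 0.6},{"x": -0.02,"y": 0,"z": 0,"roll": 0,"hand": 0.6},{"x": 0,"y": 0,"z": 0,"roll": 0,"hand": 0.6},{"x": 0,"y": 0,"z": 0,"roll": 0,"hand": 0.6}]}}

```text
time_s: 12.37
position: [563.6, -375.4, 244.2]
tool_rot: [0.134, 0.696, -0.149, 0.69]
contact_force: [-0.5, 0.2, -1.1]
width: 67.9
```

```bash
python3 - <<'E'
from plan import *
from tilt import tilt
plan(561,-377,169,66.8)
c=tilt();cv2.imwrite("pics/w8.png",c["img"][:,:,::-1])
b,l=blobs(c["img"],0,5,150,60,200);print(b)
e=np.array([550.6,-372,163.7])
for dx in(0,21):
  P=e+dx*np.array([.707*.919,-.707*.394,.707]);print(proj(c,P))
E
```

```text
t 12.37 pos [ 563.6 -375.4  244.2] jaw 67.0 tilt 1.3 w 67.9 F [-0.5  0.2 -1.1] j6 -1.86
 roll 0.003 rad (j6 -> -1.86?) shift now [75.2 -0.8 -1.5]  after roll [75.2 -0.8 -1.5]
hole px [[237.0, 171.0], [274.0, 169.0], [276.0, 192.0], [238.0, 195.0]] area 946.0
eye [ 548.1 -372.1  166.5] normal [-0.85  0.32  0.42] tilt from level 64.9 err [0.42]
eye [ 548.7 -372.3  167.2] normal [ 0.59 -0.17  0.79] tilt from level 37.7 err [0.82]
[([255.3, 177.5], [225, 137, 62, 75, 3011])]
[257.91154064 183.41635424]
[257.33483447 210.26736251]
```

The eye is at about (549,-372,166), which agrees with a screen propped at 45° (predicted 550.6,-372,163.7). It rests there free. I retake the loop end from above.

Call:
{"op": "arm_command", "data": {"rows": [{"x": 0.03,"y": -0.001,"z": -0.001,"roll": 0,"hand": 0.6},{"x": 0.025,"y": 0,"z": -0.001,"roll": 0,"hand": 0.6},{"x": 0.012,"y": 0,"z": 0,"roll": 0,"hand": 0.6},{"x": 0,"y": 0,"z": 0,"roll": 0,"hand": 0.6}]}}

```text
time_s: 12.75
position: [561.0, -377.2, 173.9]
tool_rot: [0.133, 0.695, -0.149, 0.691]
contact_force: [-0.3, 0.7, -0.1]
width: 68.5
```

```bash
python3 plan.py 561 -376.5 171 66.8
```

```text
t 12.75 pos [ 561.  -377.2  173.9] jaw 67.0 tilt 1.3 w 68.5 F [-0.3  0.7 -0.1] j6 -1.86
 roll 0.003 rad (j6 -> -1.86?) shift now [ 2.9  0.7 -0.3]  after roll [ 2.9  0.7 -0.3]
```

Call:
{"op": "arm_command", "data": {"rows": [{"x": 0.002,"y": 0,"z": 0,"roll": 0,"hand": -1},{"x": 0,"y": 0,"z": 0,"roll": 0,"hand": -1},{"x": 0,"y": 0,"z": 0,"roll": 0,"hand": -1},{"x": 0,"y": 0,"z": 0,"roll": 0,"hand": -1},{"x": -0.006,"y": 0,"z": -0.007,"roll": 0,"hand": -1},{"x": -0.006,"y": 0,"z": -0.007,"roll": 0,"hand": -1},{"x": -0.008,"y": 0,"z": -0.009,"roll": 0,"hand": -1},{"x": -0.008,"y": 0,"z": -0.01,"roll": 0,"hand": -1}], "squeeze": 20}}

```text
time_s: 13.42
position: [529.5, -362.8, 200.8]
tool_rot: [0.134, 0.695, -0.149, 0.69]
contact_force: [-0.0, 0.5, -2.4]
width: 41.3
```

```bash
python3 plan.py 428.7 -320 236 66.8
```

```text
t 13.42 pos [ 529.5 -362.8  200.8] jaw 67.0 tilt 1.3 w 41.3 F [-0.   0.5 -2.4] j6 -1.88
 roll 0.003 rad (j6 -> -1.87?) shift now [ -34.9   -0.8 -109.6]  after roll [ -34.9   -1.2 -109.6]
```

```bash
cat > fit.py <<'E'
from plan import *
from scipy.optimize import minimize
def mask_model(c,eye,yaw,el,shape,neck=11):
    # axes: u up-axis at elevation el, y level, n thickness
    u=np.array([np.cos(el)*np.cos(yaw),np.cos(el)*np.sin(yaw),np.sin(el)]);y=np.array([-np.sin(yaw),np.cos(yaw),0]);n=np.cross(u,y)
    P=lambda a,b,t:proj(c,eye+a*u+b*y+t*n)
    m=np.zeros(shape,np.uint8)
    def box(a0,a1,b):
        h=cv2.convexHull(np.array([P(a,s*b,t) for a in(a0,a1) for s in(-1,1) for t in(-6,6)],np.float32))
        cv2.fillPoly(m,[np.int32(h*16)],255,shift=4)
    box(-21,21,21);box(-21-neck,-21,8)
    hs=[]
    for t in(-6,6):
        k=np.zeros(shape,np.uint8);cv2.fillPoly(k,[np.int32(np.array([P(a,b,t) for a,b in((-13,-13),(13,-13),(13,13),(-13,13))])*16)],255,shift=4);hs.append(k)
    m[(hs[0]&hs[1])>0]=0
    return cv2.GaussianBlur(m,(0,0),2)/255.
def fit(h0=0,h1=5,eye0=None,yaw0=0,s=150,v=60):
    c=arm.capture("wrist");H=cv2.cvtColor(c["img"],cv2.COLOR_RGB2HSV);M=cv2.inRange(H,(h0,s,v),(h1,255,255))
    n,l,st,ce=cv2.connectedComponentsWithStats(M)
    px=proj(c,eye0);k=min((i for i in range(1,n) if st[i,4]>200),key=lambda i:np.hypot(*(ce[i]-px)))
    M=np.where(l==k,255,0).astype(np.uint8);T=cv2.GaussianBlur(M,(0,0),2)/255.
    best=[]
    for e0 in(20,50,75,90):
        f=lambda q:((mask_model(c,np.array(eye0)+q[:3]*10,np.radians(yaw0)+q[3]/10,np.radians(e0)+q[4]/2,M.shape)-T)**2).sum()
        r=minimize(f,np.zeros(5),method="Nelder-Mead",options=dict(maxfev=450,initial_simplex=np.vstack([np.zeros(5),np.eye(5)*.6])))
        q=r.x;best.append((r.fun/(T>.5).sum(),np.degrees(np.radians(e0)+q[4]/2),np.array(eye0)+q[:3]*10,yaw0+np.degrees(q[3]/10)))
    for b in sorted(best,key=lambda b:b[0])[:3]:print("err %.3f elev %.1f eye %s yaw %.1f"%(b[0],b[1],b[2].round(1),b[3]))
    return c
if __name__=="__main__":
    p=arm.sense()["position"];fit(eye0=[p[0]-8,p[1]+3,p[2]-6],yaw0=-23)
E
time python3 fit.py
```

```text
err 0.009 elev 52.5 eye [ 522.8 -360.3  187.2] yaw -21.6
err 0.010 elev 56.7 eye [ 522.1 -360.1  188.5] yaw -21.2
err 0.011 elev 52.1 eye [ 523.8 -361.   184.5] yaw -22.8
real	0m8.724s
user	0m5.818s
sys	0m2.437s
```

Call:
{"op": "arm_command", "data": {"rows": [{"x": -0.004,"y": 0,"z": -0.012,"roll": 0,"hand": -1},{"x": -0.006,"y": 0,"z": -0.014,"roll": 0,"hand": -1},{"x": -0.006,"y": 0,"z": -0.014,"roll": 0,"hand": -1},{"x": -0.005,"y": 0,"z": -0.015,"roll": 0,"hand": -1},{"x": -0.003,"y": 0,"z": -0.015,"roll": 0,"hand": -1},{"x": 0,"y": 0,"z": 0,"roll": 0,"hand": -1}]}}

```text
time_s: 13.97
position: [461.9, -333.6, 234.2]
tool_rot: [0.132, 0.692, -0.151, 0.694]
contact_force: [0.8, -0.6, -3.0]
width: 41.6
```

```bash
python3 plan.py 428.7 -320 236 66.8; python3 fit.py
```

```text
t 13.97 pos [ 461.9 -333.6  234.2] jaw 66.9 tilt 1.5 w 41.6 F [ 0.8 -0.6 -3. ] j6 -1.92
 roll 0.003 rad (j6 -> -1.91?) shift now [ -2.1  -0.6 -35.9]  after roll [ -2.1  -0.7 -35.9]
err 0.005 elev 77.7 eye [ 462.4 -334.1  217.7] yaw -22.4
err 0.007 elev 76.7 eye [ 462.1 -334.   218.7] yaw -21.0
err 0.008 elev 76.9 eye [ 462.1 -333.9  219. ] yaw -20.9
```

Call:
{"op": "arm_command", "data": {"rows": [{"x": 0.001,"y": 0,"z": -0.012,"roll": 0,"hand": -1},{"x": 0,"y": 0,"z": -0.012,"roll": 0,"hand": -1},{"x": 0.001,"y": 0,"z": -0.012,"roll": 0,"hand": -1},{"x": 0,"y": 0,"z": 0,"roll": 0,"hand": -1}]}}

```text
time_s: 14.35
position: [433.3, -322.2, 236.6]
tool_rot: [0.13, 0.687, -0.153, 0.698]
contact_force: [0.7, -0.4, -1.6]
width: 41.2
```

```bash
python3 plan.py 428.7 -320 236 66.8; python3 fit.py
```

```text
t 14.35 pos [ 433.3 -322.2  236.6] jaw 66.9 tilt 2.1 w 41.2 F [ 0.7 -0.4 -1.6] j6 -1.94
 roll 0.002 rad (j6 -> -1.94?) shift now [ 0.5  0.3 -5.1]  after roll [ 0.5  0.3 -5.1]
err 0.007 elev 87.4 eye [ 437.4 -324.4  220. ] yaw -23.6
err 0.036 elev 89.9 eye [ 433.  -322.6  228.3] yaw -21.8
err 0.074 elev 91.5 eye [ 431.2 -320.9  232.7] yaw -22.7
```

87.4°, practically vertical. I firm the grip, lift, align to the hook's axis and carry it there.

Call:
{"op": "arm_command", "data": {"rows": [{"x": 0,"y": 0,"z": 0,"roll": 0,"hand": -1},{"x": -0.02,"y": 0,"z": 0,"roll": 0,"hand": -1},{"x": -0.03,"y": 0,"z": 0,"roll": -0.07,"hand": -1},{"x": -0.03,"y": 0,"z": 0,"roll": -0.07,"hand": -1},{"x": -0.015,"y": 0,"z": 0,"roll": -0.076,"hand": -1},{"x": 0,"y": 0.015,"z": 0.002,"roll": 0,"hand": -1},{"x": 0,"y": 0.03,"z": 0.0036,"roll": 0,"hand": -1},{"x": 0,"y": 0.034,"z": 0.0042,"roll": 0,"hand": -1}], "squeeze": 60}}

```text
time_s: 15.07
position: [459.4, -247.9, 330.2]
tool_rot: [0.053, 0.702, -0.076, 0.707]
contact_force: [0.0, 0.0, -1.2]
width: 39.9
```

Call:
{"op": "arm_command", "data": {"rows": [{"x": 0,"y": 0.034,"z": 0.0042,"roll": 0,"hand": -1},{"x": 0,"y": 0.034,"z": 0.0042,"roll": 0,"hand": -1},{"x": 0,"y": 0.034,"z": 0.0042,"roll": 0,"hand": -1},{"x": 0,"y": 0.034,"z": 0.0042,"roll": 0,"hand": -1},{"x": 0,"y": 0.034,"z": 0.0042,"roll": 0,"hand": -1},{"x": 0,"y": 0.034,"z": 0.0042,"roll": 0,"hand": -1},{"x": 0,"y": 0.025,"z": 0.003,"roll": 0,"hand": -1},{"x": 0,"y": 0.01,"z": 0,"roll": 0,"hand": -1}]}}

```text
time_s: 15.73
position: [538.5, -4.1, 320.1]
tool_rot: [0.054, 0.703, -0.075, 0.705]
contact_force: [0.6, -0.5, -2.0]
width: 39.6
```

```bash
python3 plan.py 556.4 65.4 260 79.3; python3 - <<'E'
from fit import *
p=arm.sense()["position"];fit(eye0=[p[0]+4,p[1]-1,p[2]-16],yaw0=-11)
E
```

```text
t 15.73 pos [538.5  -4.1 320.1] jaw 79.5 tilt 1.7 w 39.6 F [ 0.6 -0.5 -2. ] j6 -1.52
 roll 0.004 rad (j6 -> -1.52?) shift now [58.  73.3  4.5]  after roll [58.  73.4  4.3]
err 0.007 elev 85.3 eye [542.2  -5.2 303.3] yaw -9.7
err 0.008 elev 85.8 eye [542.3  -4.8 303. ] yaw -10.2
err 0.008 elev 85.0 eye [544.9  -5.9 297.6] yaw -10.3
```

Call:
{"op": "arm_command", "data": {"rows": [{"x": 0.005,"y": 0.02,"z": 0.002,"roll": 0,"hand": -1},{"x": 0.015,"y": 0.025,"z": 0.001,"roll": 0,"hand": -1},{"x": 0.015,"y": 0.02,"z": 0,"roll": 0,"hand": -1},{"x": 0.01,"y": 0.005,"z": 0,"roll": 0,"hand": -1},{"x": 0,"y": 0,"z": 0,"roll": 0,"hand": -1}]}}

```text
time_s: 16.2
position: [556.9, 64.6, 270.2]
tool_rot: [0.052, 0.703, -0.075, 0.705]
contact_force: [0.5, -0.5, -1.8]
width: 39.5
```

```bash
python3 plan.py 556.4 65.4 260 79.3; python3 - <<'E'
from fit import *
p=arm.sense()["position"];c=fit(eye0=[p[0]+4,p[1]-1,p[2]-16],yaw0=-11)
for P in([593.5,58.4,251],[696,39,246],[649.3,47.8,244]):print("pred hook px",proj(c,P).round(0))
s=arm.capture("scene")
print("scene pred tip",proj(s,[593.5,58.4,247]).round(1),"eye",proj(s,[p[0]+4,p[1]-1,p[2]-16]).round(1))
cv2.imwrite("pics/s9.png",np.hstack([cv2.resize(s["img"][110:230,200:320],(384,384),interpolation=cv2.INTER_CUBIC),c["img"][:,60:460]])[:,:,::-1])
E
```

```text
t 16.20 pos [556.9  64.6 270.2] jaw 79.6 tilt 1.9 w 39.5 F [ 0.5 -0.5 -1.8] j6 -1.39
 roll 0.005 rad (j6 -> -1.39?) shift now [10.2  1.  -0.7]  after roll [10.2  1.  -0.7]
err 0.006 elev 85.2 eye [560.7  63.5 253.2] yaw -9.5
err 0.007 elev 85.6 eye [560.7  63.4 253.4] yaw -10.9
err 0.008 elev 85.4 eye [560.6  63.3 253.5] yaw -9.2
pred hook px [260. 296.]
pred hook px [259. 428.]
pred hook px [260. 368.]
scene pred tip [256.1 172.6] eye [251.7 165.1]
```

View pics/s9.png

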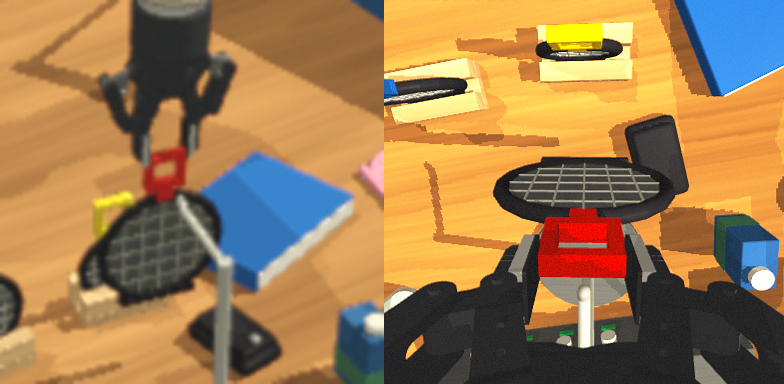

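The wrist view shows the hook's tip at image (261,293), against a predicted (260,296), and the red loop centred on column 259. It lines up, so I lower to threading height and advance.

Call:
{"op": "arm_command", "data": {"rows": [{"x": 0.006,"y": 0.001,"z": 0,"roll": 0,"hand": -1},{"x": 0.004,"y": 0,"z": 0,"roll": 0,"hand": -1},{"x": 0,"y": 0,"z": 0,"roll": 0,"hand": -1}]}}

```text
time_s: 16.55
position: [559.1, 60.9, 264.3]
tool_rot: [0.054, 0.701, -0.077, 0.707]
contact_force: [0.6, 0.1, -2.5]
width: 39.5
```

```bash
python3 plan.py 556.9 65.4 260.5 79.3;python3 - <<'E'
from fit import *
p=arm.sense()["position"];c=fit(eye0=[p[0]+4,p[1]-1,p[2]-16],yaw0=-11)
E
```

```text
t 16.55 pos [559.1  60.9 264.3] jaw 79.3 tilt 2.0 w 39.5 F [ 0.6  0.1 -2.5] j6 -1.39
 roll 0.001 rad (j6 -> -1.39?) shift now [ 3.6  4.2 -3. ]  after roll [ 3.6  4.2 -3. ]
err 0.006 elev 85.8 eye [563.1  59.6 246.8] yaw -10.2
err 0.008 elev 86.5 eye [562.5  59.7 247.8] yaw -9.7
err 0.010 elev 84.6 eye [564.4  59.2 244.2] yaw -12.1
```

Call:
{"op": "arm_command", "data": {"rows": [{"x": 0.003,"y": 0.004,"z": 0,"roll": 0,"hand": -1},{"x": 0,"y": 0,"z": 0.01,"roll": 0,"hand": -1},{"x": 0,"y": 0,"z": 0.012,"roll": 0,"hand": -1},{"x": 0,"y": 0,"z": 0.01,"roll": 0,"hand": -1},{"x": 0,"y": 0,"z": 0,"roll": 0,"hand": -1}]}}

```text
time_s: 17.02
position: [591.7, 57.9, 263.1]
tool_rot: [0.055, 0.7, -0.078, 0.707]
contact_force: [-3.7, 0.1, -2.6]
width: 39.3
```

```bash
python3 - <<'E'
from fit import *
plan(676,45,262,79.3)
p=arm.sense()["position"];c=fit(eye0=[p[0]+4,p[1]-1,p[2]-16],yaw0=-11)
E
```

```text
t 17.02 pos [591.7  57.9 263.1] jaw 79.2 tilt 2.0 w 39.3 F [-3.7  0.1 -2.6] j6 -1.39
 roll -0.002 rad (j6 -> -1.40?) shift now [ 2.1  3.2 85.2]  after roll [ 2.1  3.  85.2]
err 0.016 elev 83.8 eye [595.2  56.9 245.5] yaw -10.2
err 0.016 elev 83.1 eye [597.3  56.3 241.2] yaw -10.1
err 0.018 elev 84.9 eye [594.1  56.9 247.6] yaw -9.9
```

Call:
{"op": "arm_command", "data": {"rows": [{"x": 0,"y": 0.002,"z": -0.015,"roll": 0,"hand": -1},{"x": 0.005,"y": 0,"z": 0,"roll": 0,"hand": -1},{"x": 0,"y": 0,"z": 0,"roll": 0,"hand": -1}]}}

```text
time_s: 17.32
position: [576.6, 62.6, 257.6]
tool_rot: [0.055, 0.7, -0.078, 0.708]
contact_force: [1.4, -0.7, -3.5]
width: 39.8
```

```bash
python3 - <<'E'
from fit import *
plan(676,45,262,79.3)
p=arm.sense()["position"];c=fit(eye0=[p[0]+4,p[1]-1,p[2]-16],yaw0=-11)
s=arm.capture("scene")
cv2.imwrite("pics/s10.png",np.hstack([cv2.resize(s["img"][140:210,220:290],(384,384),interpolation=cv2.INTER_CUBIC),c["img"][150:350,160:360].repeat(2,0).repeat(2,1)[:384]])[:,:,::-1])
E
```

```text
t 17.32 pos [576.6  62.6 257.6] jaw 79.2 tilt 2.0 w 39.8 F [ 1.4 -0.7 -3.5] j6 -1.38
 roll -0.002 rad (j6 -> -1.39?) shift now [ -3.    1.3 100.9]  after roll [ -3.   1. 101.]
err 0.006 elev 88.4 eye [581.5  61.5 239.4] yaw -10.9
err 0.007 elev 88.9 eye [581.   61.7 240.8] yaw -10.2
err 0.016 elev 87.6 eye [584.8  60.6 233.3] yaw -9.6
```

Call:
{"op": "arm_command", "data": {"rows": [{"x": -0.001,"y": 0,"z": 0.008,"roll": 0,"hand": -1},{"x": 0,"y": 0,"z": 0.008,"roll": 0,"hand": -1},{"x": 0,"y": 0,"z": 0.008,"roll": 0,"hand": -1},{"x": 0,"y": 0,"z": 0.006,"roll": 0,"hand": -1}]}}

```text
time_s: 17.75
position: [608.1, 56.8, 259.7]
tool_rot: [0.055, 0.7, -0.078, 0.707]
contact_force: [-0.5, -0.8, -2.8]
width: 39.7
```

```bash
python3 - <<'E'
from fit import *
plan(676,45,260,79.3)
p=arm.sense()["position"];c=fit(eye0=[p[0]+4,p[1]-1,p[2]-16],yaw0=-11)
E
```

```text
t 17.75 pos [608.1  56.8 259.7] jaw 79.2 tilt 2.0 w 39.7 F [-0.5 -0.8 -2.8] j6 -1.39
 roll -0.002 rad (j6 -> -1.40?) shift now [ 0.6  1.2 68.9]  after roll [ 0.6  1.  68.9]
err 0.089 elev 86.0 eye [614.7  55.  237.6] yaw -10.0
err 0.091 elev 86.8 eye [612.3  55.8 241.5] yaw -10.9
err 0.091 elev 86.8 eye [612.4  56.1 242.2] yaw -10.2
```

No force now, and the loop is past the tip. I advance toward the post.

Call:
{"op": "arm_command", "data": {"rows": [{"x": 0,"y": 0,"z": 0.012,"roll": 0,"hand": -1},{"x": 0,"y": 0,"z": 0.015,"roll": 0,"hand": -1},{"x": 0,"y": 0,"z": 0.015,"roll": 0,"hand": -1},{"x": 0,"y": 0,"z": 0.012,"roll": 0,"hand": -1},{"x": 0,"y": 0,"z": 0,"roll": 0,"hand": -1}]}}

```text
time_s: 18.22
position: [667.6, 44.7, 259.8]
tool_rot: [0.055, 0.699, -0.079, 0.708]
contact_force: [0.8, -0.3, -2.1]
width: 40.0
```

```bash
python3 plan.py 669 46 260 79.3
```

```text
t 18.22 pos [667.6  44.7 259.8] jaw 79.1 tilt 2.1 w 40.0 F [ 0.8 -0.3 -2.1] j6 -1.41
 roll -0.003 rad (j6 -> -1.41?) shift now [-0.2  1.6  1.1]  after roll [-0.2  1.6  1.1]
```

Call:
{"op": "arm_command", "data": {"rows": [{"x": 0.005,"y": 0.001,"z": 0,"roll": 0,"hand": -1},{"x": 0.004,"y": 0,"z": 0,"roll": 0,"hand": -1},{"x": 0.002,"y": 0,"z": 0,"roll": 0,"hand": -1},{"x": 0,"y": 0,"z": 0,"roll": 0,"hand": -1}]}}

```text
time_s: 18.55
position: [668.2, 45.1, 247.4]
tool_rot: [0.055, 0.699, -0.079, 0.708]
contact_force: [-0.6, -0.3, -2.1]
width: 39.5
```

```bash
python3 plan.py 669 46 250 79.3
```

```text
t 18.55 pos [668.2  45.1 247.4] jaw 79.1 tilt 2.1 w 39.5 F [-0.6 -0.3 -2.1] j6 -1.41
 roll -0.004 rad (j6 -> -1.41?) shift now [-2.6  1.   0.7]  after roll [-2.6  1.   0.7]
```

Call:
{"op": "arm_command", "data": {"rows": [{"x": 0.002,"y": 0,"z": 0,"roll": 0,"hand": -1},{"x": 0.002,"y": 0,"z": 0,"roll": 0,"hand": -1},{"x": 0,"y": 0,"z": 0,"roll": 0,"hand": -1}]}}

```text
time_s: 18.8
position: [667.2, 45.4, 243.2]
tool_rot: [0.055, 0.699, -0.079, 0.708]
contact_force: [-0.4, -0.1, -2.6]
width: 39.4
```

```bash
python3 - <<'E'
from fit import *
plan(669,46,250,79.3)
c=arm.capture("wrist");s=arm.capture("scene")
cv2.imwrite("pics/s11.png",np.hstack([cv2.resize(s["img"][140:240,220:320],(384,384),interpolation=cv2.INTER_CUBIC),c["img"][:,60:460]])[:,:,::-1])
E
```

```text
t 18.80 pos [667.2  45.4 243.2] jaw 79.1 tilt 2.1 w 39.4 F [-0.4 -0.1 -2.6] j6 -1.41
 roll -0.003 rad (j6 -> -1.41?) shift now [-6.8  0.7  1.8]  after roll [-6.8  0.7  1.8]
```

```bash
python3 - <<'E'
from fit import *
c=arm.capture("wrist")
for s in range(-60,50,6):
    P=np.array([649.3,47.8,244])+s*np.array([.982,-.186,0]);u=proj(c,P).round().astype(int)
    print(s,u.tolist(),c["img"][min(u[1],383),u[0]].tolist() if u[1]<384 else None)
p=arm.sense()["position"];fit(eye0=[p[0]+4,p[1]-1,p[2]-16],yaw0=-11)
E
```

```text
-60 [255, 78] [253, 252, 238]
-54 [255, 93] [251, 247, 229]
-48 [255, 108] [249, 245, 226]
-42 [255, 123] [255, 255, 252]
-36 [255, 137] [255, 255, 252]
-30 [255, 151] [255, 255, 251]
-24 [255, 165] [255, 254, 249]
-18 [255, 178] [255, 254, 249]
-12 [256, 191] [255, 255, 251]
-6 [256, 204] [255, 255, 250]
0 [256, 216] [217, 204, 177]
6 [256, 228] [220, 207, 182]
12 [256, 240] [219, 210, 181]
18 [256, 252] [200, 16, 22]
24 [256, 263] [213, 22, 16]
30 [256, 274] [216, 21, 6]
36 [256, 285] [249, 245, 227]
42 [256, 295] [252, 249, 232]
48 [256, 306] [251, 248, 231]
err 0.097 elev 85.8 eye [673.   44.1 223.7] yaw -10.6
err 0.098 elev 85.5 eye [673.8  43.7 221.8] yaw -10.5
err 0.100 elev 87.3 eye [672.   44.2 226.3] yaw -10.7
```

Call:
{"op": "arm_command", "data": {"rows": [{"x": 0.002,"y": 0,"z": 0,"roll": 0,"hand": -1},{"x": 0.002,"y": 0,"z": 0,"roll": 0,"hand": -1},{"x": 0,"y": 0,"z": 0,"roll": 0,"hand": -1}]}}

```text
time_s: 19.25
position: [668.3, 45.3, 242.4]
tool_rot: [0.055, 0.698, -0.079, 0.71]
contact_force: [-0.5, -0.8, -2.3]
width: 39.6
```

```bash
python3 plan.py 669 46 250 79.3
```

```text
t 19.25 pos [668.3  45.3 242.4] jaw 79.1 tilt 2.1 w 39.6 F [-0.5 -0.8 -2.3] j6 -1.41
 roll -0.003 rad (j6 -> -1.41?) shift now [-7.6  0.6  0.7]  after roll [-7.6  0.6  0.7]
```

Call:
{"op": "arm_command", "data": {"rows": [{"x": 0.004,"y": 0,"z": 0,"roll": 0,"hand": -1},{"x": 0.004,"y": 0,"z": 0,"roll": 0,"hand": -1},{"x": 0,"y": 0,"z": 0,"roll": 0,"hand": -1}]}}

```text
time_s: 19.5
position: [668.9, 45.3, 243.0]
tool_rot: [0.055, 0.696, -0.079, 0.712]
contact_force: [0.3, 0.1, -1.7]
width: 39.7
```

```bash
python3 plan.py 669 46 250 79.3
```

```text
t 19.50 pos [668.9  45.3 243. ] jaw 79.1 tilt 2.3 w 39.7 F [ 0.3  0.1 -1.7] j6 -1.41
 roll -0.003 rad (j6 -> -1.41?) shift now [-7.1  0.5  0.1]  after roll [-7.1  0.5  0.1]
```

```bash
python3 - <<'E'
from plan import *
s=arm.sense()
for k in("joints","joint_velocities","joint_efforts","contact_force","ft_torque","position"):print(k,np.round(s[k],3).tolist())
E
```

```text
joints [-0.033, 0.309, 1.399, -0.035, 1.414, -1.409]
joint_velocities [0.002, -0.023, -0.02, -0.0, 0.028, 0.0]
joint_efforts [0.06, -57.019, -41.496, -0.22, 0.104, 0.001]
contact_force [0.3, 0.108, -1.666]
ft_torque [-0.004, -0.023, 0.022]
position [668.949, 45.269, 242.966]
```

View pics/s11.png

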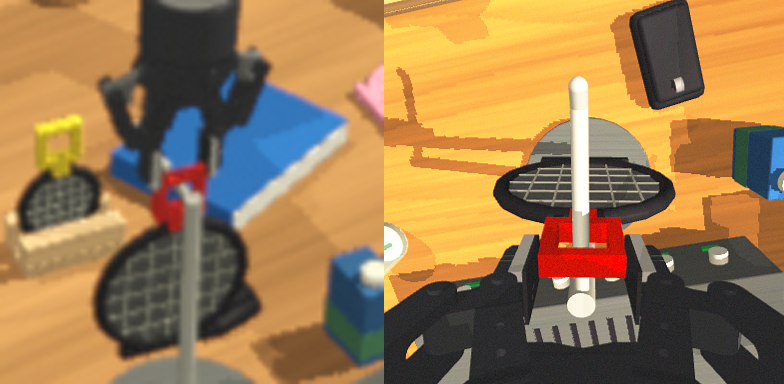

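The view shows the arm threading the red loop, with the loop's top bar over the arm and the screen in front of the post. It still needs lowering until it is carried.

Call:
{"op": "arm_command", "data": {"rows": [{"x": 0.006,"y": 0,"z": 0,"roll": 0,"hand": -1},{"x": 0.006,"y": 0,"z": 0,"roll": 0,"hand": -1}]}}

```text
time_s: 19.67
position: [670.2, 45.2, 241.2]
tool_rot: [0.055, 0.693, -0.079, 0.714]
contact_force: [-22.8, 2.0, 34.7]
width: 39.5
```

```bash
python3 plan.py 669 46 243 79.3
```

```text
t 19.67 pos [670.2  45.2 241.2] jaw 79.1 tilt 2.5 w 39.5 F [-22.8   2.   34.7] j6 -1.41
 roll -0.003 rad (j6 -> -1.41?) shift now [-1.8  0.5 -1.3]  after roll [-1.8  0.5 -1.3]
```

Firm contact at about 35 N, so the arm carries the loop. I ease off and release.

Call:
{"op": "arm_command", "data": {"rows": [{"x": -0.002,"y": 0,"z": -0.001,"roll": 0,"hand": -1},{"x": 0,"y": 0,"z": 0,"roll": 0,"hand": -1},{"x": 0,"y": 0,"z": 0,"roll": 0,"hand": 0.3},{"x": 0,"y": 0,"z": 0,"roll": 0,"hand": 0.3},{"x": 0,"y": 0,"z": 0,"roll": 0,"hand": 0.3}]}}

```text
time_s: 20.08
position: [670.3, 45.4, 244.2]
tool_rot: [0.055, 0.692, -0.078, 0.716]
contact_force: [1.3, -0.1, 0.3]
width: 55.6
```

```bash
python3 plan.py 669 46 340 79.3
```

```text
t 20.08 pos [670.3  45.4 244.2] jaw 79.1 tilt 2.7 w 55.6 F [ 1.3 -0.1  0.3] j6 -1.41
 roll -0.003 rad (j6 -> -1.41?) shift now [-95.7  -2.5   2.1]  after roll [-95.7  -2.5   2.1]
```

Call:
{"op": "arm_command", "data": {"rows": [{"x": -0.02,"y": 0,"z": 0,"roll": 0,"hand": 0.3},{"x": -0.03,"y": 0,"z": 0,"roll": 0,"hand": 0.3},{"x": -0.03,"y": 0,"z": 0,"roll": 0,"hand": 0.3},{"x": -0.02,"y": 0,"z": 0,"roll": 0,"hand": 0.3},{"x": 0,"y": 0,"z": 0,"roll": -0.08,"hand": 0.6},{"x": 0,"y": 0,"z": 0,"roll": -0.08,"hand": 0.6},{"x": 0,"y": -0.02,"z": -0.028,"roll": 0,"hand": 0.6},{"x": 0,"y": -0.022,"z": -0.031,"roll": 0,"hand": 0.6}]}}

```text
time_s: 20.75
position: [609.1, 10.1, 336.4]
tool_rot: [-0.006, 0.701, -0.018, 0.713]
contact_force: [-0.7, -0.7, 0.8]
width: 68.5
```

Call:
{"op": "arm_command", "data": {"rows": [{"x": 0,"y": -0.022,"z": -0.031,"roll": 0,"hand": 0.6},{"x": 0,"y": -0.022,"z": -0.031,"roll": 0,"hand": 0.6},{"x": 0.01,"y": -0.022,"z": -0.031,"roll": 0,"hand": 0.6},{"x": 0.02,"y": -0.02,"z": -0.03,"roll": 0,"hand": 0.6},{"x": 0.02,"y": -0.015,"z": -0.02,"roll": 0,"hand": 0.6},{"x": 0,"y": 0,"z": 0,"roll": 0,"hand": 0.6}]}}

```text
time_s: 21.25
position: [455.7, -95.5, 281.0]
tool_rot: [-0.006, 0.702, -0.019, 0.712]
contact_force: [0.1, -0.4, -1.1]
width: 68.1
```

```bash
python3 - <<'E'
from fit import *
plan(450.2,-100.4,200,88.65)
c=fit(105,120,eye0=[450,-100.4,151],yaw0=-1.35,s=120,v=60)
t=arm.capture("top");s=arm.capture("scene")
for n,c in(("top",t),("scene",s)):print(n,[b for b in blobs(c["img"],0,5,150,90,15)[0] if 220<b[0][0]<320],"pred eye",proj(c,[672.8,43.3,231]).round(1))
E
```

```text
t 21.25 pos [455.7 -95.5 281. ] jaw 89.0 tilt 2.2 w 68.1 F [ 0.1 -0.4 -1.1] j6 -1.91
 roll 0.006 rad (j6 -> -1.90?) shift now [81.  -2.1 -6.5]  after roll [81.  -2.1 -6.5]
err 0.053 elev 91.5 eye [ 450.3 -101.6  144.1] yaw 0.3
err 0.054 elev 93.5 eye [ 449.5 -100.8  146.7] yaw 1.5
err 0.063 elev 93.8 eye [ 448.5 -100.3  151.6] yaw 1.5
top [([249.8, 152.7], [244, 150, 13, 7, 62])] pred eye [250.3 153.3]
scene [([264.7, 191.8], [260, 184, 13, 18, 92])] pred eye [266.7 191.6]
```

The large screen hangs with its loop where predicted in both fixed views. The wrist fit of medium's eye agrees within about 1 mm in x and y, and reads 6 mm low in z, which is a known bias. Descending to medium.

Call:
{"op": "arm_command", "data": {"rows": [{"x": 0.02,"y": -0.004,"z": -0.003,"roll": 0.006,"hand": 0.6},{"x": 0.03,"y": 0,"z": 0,"roll": 0,"hand": 0.6},{"x": 0.03,"y": 0,"z": 0,"roll": 0,"hand": 0.6},{"x": 0.02,"y": 0,"z": 0,"roll": 0,"hand": 0.6},{"x": 0,"y": 0,"z": 0,"roll": 0,"hand": 0.6}]}}

```text
time_s: 21.82
position: [472.4, -101.3, 192.5]
tool_rot: [-0.008, 0.692, -0.02, 0.721]
contact_force: [-0.1, 0.1, -0.9]
width: 68.2
```

```bash
python3 plan.py 450 -101 146 88.65
```

```text
t 21.82 pos [ 472.4 -101.3  192.5] jaw 89.0 tilt 3.3 w 68.2 F [-0.1  0.1 -0.9] j6 -1.90
 roll 0.006 rad (j6 -> -1.90?) shift now [ 45.5   1.8 -24.3]  after roll [ 45.5   1.6 -24.3]
```

Call:
{"op": "arm_command", "data": {"rows": [{"x": 0,"y": 0.001,"z": -0.014,"roll": 0,"hand": 0.6},{"x": 0.0,"y": 0,"z": -0.012,"roll": 0.006,"hand": 0.6},{"x": 0,"y": 0,"z": 0,"roll": 0,"hand": 0.6}]}}

```text
time_s: 22.07
position: [450.4, -98.5, 194.5]
tool_rot: [-0.008, 0.691, -0.021, 0.722]
contact_force: [-0.1, 0.0, -0.1]
width: 68.0
```

```bash
python3 plan.py 450 -101 146 88.65
```

```text
t 22.07 pos [450.4 -98.5 194.5] jaw 88.9 tilt 3.4 w 68.0 F [-0.1  0.  -0.1] j6 -1.92
 roll 0.004 rad (j6 -> -1.91?) shift now [48.5 -0.6 -2.5]  after roll [48.5 -0.6 -2.5]
```

Call:
{"op": "arm_command", "data": {"rows": [{"x": 0.02,"y": -0.002,"z": -0.003,"roll": 0,"hand": 0.6},{"x": 0.016,"y": 0,"z": -0.002,"roll": 0,"hand": 0.6},{"x": 0.008,"y": 0,"z": -0.002,"roll": 0,"hand": 0.6},{"x": 0,"y": 0,"z": 0,"roll": 0,"hand": 0.6}]}}

```text
time_s: 22.4
position: [454.4, -102.7, 158.0]
tool_rot: [-0.01, 0.686, -0.021, 0.727]
contact_force: [-0.4, 0.8, 0.1]
width: 68.0
```

```bash
python3 plan.py 450 -101 146 88.65
```

```text
t 22.40 pos [ 454.4 -102.7  158. ] jaw 89.1 tilt 4.2 w 68.0 F [-0.4  0.8  0.1] j6 -1.92
 roll 0.007 rad (j6 -> -1.92?) shift now [11.6  2.1 -5.1]  after roll [11.6  2.1 -5.1]
```

Call:
{"op": "arm_command", "data": {"rows": [{"x": 0.008,"y": 0.002,"z": -0.005,"roll": 0,"hand": 0.6},{"x": 0.005,"y": 0,"z": 0,"roll": 0,"hand": 0.6},{"x": 0,"y": 0,"z": 0,"roll": 0,"hand": -1},{"x": 0,"y": 0,"z": 0,"roll": 0,"hand": -1},{"x": 0,"y": 0,"z": 0,"roll": 0,"hand": -1},{"x": 0,"y": 0,"z": 0,"roll": 0,"hand": -1}], "squeeze": 50}}

```text
time_s: 22.9
position: [453.8, -101.2, 148.0]
tool_rot: [-0.011, 0.684, -0.021, 0.729]
contact_force: [0.6, -0.0, -1.4]
width: 41.2
```

```bash
python3 plan.py 450 -101 146 88.65
```

```text
t 22.90 pos [ 453.8 -101.2  148. ] jaw 89.1 tilt 4.5 w 41.2 F [ 0.6 -0.  -1.4] j6 -1.92
 roll 0.008 rad (j6 -> -1.92?) shift now [ 1.7  0.3 -4. ]  after roll [ 1.7  0.2 -4. ]
```

Call:
{"op": "arm_command", "data": {"rows": [{"x": -0.015,"y": 0,"z": 0.001,"roll": 0,"hand": -1},{"x": -0.02,"y": 0,"z": 0.0015,"roll": 0,"hand": -1},{"x": -0.03,"y": 0,"z": 0.002,"roll": 0,"hand": -1},{"x": -0.03,"y": 0,"z": 0.002,"roll": 0.085,"hand": -1},{"x": -0.025,"y": 0,"z": 0.002,"roll": 0.085,"hand": -1},{"x": 0,"y": 0.02,"z": 0.008,"roll": 0,"hand": -1},{"x": 0,"y": 0.03,"z": 0.013,"roll": 0,"hand": -1},{"x": 0,"y": 0.03,"z": 0.013,"roll": 0,"hand": -1}]}}

```text
time_s: 23.57
position: [501.5, -26.2, 273.8]
tool_rot: [0.056, 0.68, -0.086, 0.726]
contact_force: [-1.0, -0.1, -1.5]
width: 40.8
```

Call:
{"op": "arm_command", "data": {"rows": [{"x": 0,"y": 0.03,"z": 0.013,"roll": 0,"hand": -1},{"x": 0,"y": 0.03,"z": 0.013,"roll": 0,"hand": -1},{"x": 0,"y": 0.025,"z": 0.01,"roll": 0,"hand": -1},{"x": 0,"y": 0,"z": 0,"roll": 0,"hand": -1}]}}

```text
time_s: 23.9
position: [558.3, 57.1, 274.7]
tool_rot: [0.056, 0.678, -0.085, 0.728]
contact_force: [-0.6, -0.4, -1.6]
width: 40.8
```

```bash
python3 - <<'E'
from fit import *
plan(564.6,63.8,240.5,79.3)
p=arm.sense()["position"];fit(105,120,eye0=[p[0]-4,p[1],p[2]-3],yaw0=-11,s=120,v=60)
E
```

```text
t 23.90 pos [558.3  57.1 274.7] jaw 78.4 tilt 4.6 w 40.8 F [-0.6 -0.4 -1.6] j6 -1.37
 roll -0.015 rad (j6 -> -1.39?) shift now [34.2  9.   2.4]  after roll [34.2  8.9  2.5]
err 0.004 elev 90.0 eye [557.3  57.7 273. ] yaw -11.2
err 0.004 elev 90.5 eye [557.1  57.7 273.4] yaw -11.5
err 0.008 elev 89.6 eye [557.   57.8 273.6] yaw -13.7
```

Call:
{"op": "arm_command", "data": {"rows": [{"x": 0.012,"y": 0.006,"z": 0,"roll": 0,"hand": -1},{"x": 0.014,"y": 0.003,"z": 0,"roll": 0,"hand": -1},{"x": 0.008,"y": 0,"z": 0,"roll": 0,"hand": -1},{"x": 0,"y": 0,"z": 0,"roll": 0,"hand": -1}]}}

```text
time_s: 24.28
position: [560.3, 61.6, 237.2]
tool_rot: [0.056, 0.679, -0.086, 0.727]
contact_force: [-0.3, -0.1, -1.6]
width: 40.7
```

```bash
python3 - <<'E'
from fit import *
plan(564.6,63.8,240.5,79.3)
p=arm.sense()["position"];fit(105,120,eye0=[p[0]-1,p[1],p[2]-2],yaw0=-11,s=120,v=60)
E
```

```text
t 24.28 pos [560.3  61.6 237.2] jaw 78.4 tilt 4.6 w 40.7 F [-0.3 -0.1 -1.6] j6 -1.36
 roll -0.016 rad (j6 -> -1.38?) shift now [-3.1  2.9  4. ]  after roll [-3.1  2.9  4. ]
err 0.004 elev 89.2 eye [559.1  62.2 235.7] yaw -11.2
err 0.004 elev 89.7 eye [558.7  62.2 236.2] yaw -11.3
err 0.026 elev 87.0 eye [563.4  60.7 228.1] yaw -13.6
```

Call:
{"op": "arm_command", "data": {"rows": [{"x": -0.002,"y": 0.003,"z": 0,"roll": 0,"hand": -1},{"x": 0.0005,"y": 0,"z": 0.01,"roll": 0,"hand": -1},{"x": 0.001,"y": 0,"z": 0.015,"roll": 0,"hand": -1},{"x": 0.001,"y": 0,"z": 0.013,"roll": 0,"hand": -1},{"x": 0,"y": 0,"z": 0,"roll": 0,"hand": -1}]}}

```text
time_s: 24.75
position: [601.2, 54.2, 243.1]
tool_rot: [0.057, 0.677, -0.088, 0.728]
contact_force: [-0.5, 0.1, -0.4]
width: 41.5
```

```bash
python3 - <<'E'
from fit import *
plan(646.6,48.3,238.5,79.3)
p=arm.sense()["position"];fit(105,120,eye0=[p[0]-1,p[1],p[2]-2],yaw0=-11,s=120,v=60)
E
```

```text
t 24.75 pos [601.2  54.2 243.1] jaw 78.2 tilt 4.9 w 41.5 F [-0.5  0.1 -0.4] j6 -1.37
 roll -0.019 rad (j6 -> -1.39?) shift now [ 8.   3.6 45.2]  after roll [ 8.   2.8 45.2]
err 0.029 elev 89.5 eye [600.4  54.8 240.7] yaw -12.2
err 0.029 elev 89.7 eye [599.6  55.  242. ] yaw -11.3
err 0.037 elev 87.7 eye [600.2  54.9 241.3] yaw -14.5
```

Call:
{"op": "arm_command", "data": {"rows": [{"x": 0.003,"y": 0.002,"z": 0,"roll": -0.015,"hand": -1},{"x": 0.001,"y": 0,"z": 0.01,"roll": 0,"hand": -1},{"x": 0.001,"y": 0,"z": 0.013,"roll": 0,"hand": -1},{"x": 0.001,"y": 0,"z": 0.013,"roll": 0,"hand": -1},{"x": 0,"y": 0,"z": 0.005,"roll": 0,"hand": -1},{"x": 0,"y": 0,"z": 0,"roll": 0,"hand": -1}]}}

```text
time_s: 25.3
position: [641.4, 49.1, 240.9]
tool_rot: [0.05, 0.678, -0.081, 0.729]
contact_force: [-0.8, 0.4, -1.5]
width: 40.7
```

```bash
python3 - <<'E'
from fit import *
plan(646.6,48.3,232,79.3)
c=arm.capture("wrist")
for s in range(-60,50,6):
    P=np.array([649.3,47.8,244])+s*np.array([.982,-.186,0]);u=proj(c,P).round().astype(int)
    print(s,c["img"][u[1],u[0]].tolist() if 0<=u[1]<384 else None,end=" ")
E
```

```text
t 25.30 pos [641.4  49.1 240.9] jaw 79.3 tilt 4.8 w 40.7 F [-0.8  0.4 -1.5] j6 -1.40
 roll 0.000 rad (j6 -> -1.40?) shift now [9.2 0.5 4.6]  after roll [9.2 0.5 4.6]
-60 [188, 182, 157] -54 [254, 253, 244] -48 [249, 244, 223] -42 [255, 255, 250] -36 [255, 254, 249] -30 [215, 205, 176] -24 [216, 205, 177] -18 [217, 204, 177] -12 [163, 157, 135] -6 [23, 64, 117] 0 [25, 83, 147] 6 [28, 82, 147] 12 [250, 246, 228] 18 [171, 17, 0] 24 [255, 13, 0] 30 [255, 0, 0] 36 [254, 255, 250] 42 [255, 255, 249] 48 [97, 91, 81]
```

Call:
{"op": "arm_command", "data": {"rows": [{"x": 0.005,"y": 0,"z": 0,"roll": 0,"hand": -1},{"x": 0.004,"y": 0,"z": 0,"roll": 0,"hand": -1},{"x": 0.002,"y": 0,"z": 0,"roll": 0,"hand": -1},{"x": 0,"y": 0,"z": 0,"roll": 0,"hand": -1}]}}

```text
time_s: 25.68
position: [639.5, 49.4, 228.5]
tool_rot: [0.05, 0.679, -0.08, 0.728]
contact_force: [0.3, -0.3, -0.9]
width: 40.8
```

```bash
python3 plan.py 646.6 48.3 225 79.3
```

```text
t 25.68 pos [639.5  49.4 228.5] jaw 79.4 tilt 4.7 w 40.8 F [ 0.3 -0.3 -0.9] j6 -1.40
 roll 0.001 rad (j6 -> -1.40?) shift now [4.  0.4 6.8]  after roll [4.  0.4 6.8]
```

Call:
{"op": "arm_command", "data": {"rows": [{"x": 0.003,"y": 0,"z": 0,"roll": 0,"hand": -1},{"x": 0.003,"y": 0,"z": 0,"roll": 0,"hand": -1}]}}

```text
time_s: 25.85
position: [640.0, 49.4, 227.0]
tool_rot: [0.049, 0.678, -0.08, 0.729]
contact_force: [-12.5, 0.2, 19.9]
width: 41.5
```

Call:
{"op": "arm_command", "data": {"rows": [{"x": -0.002,"y": 0,"z": 0,"roll": 0,"hand": -1},{"x": 0,"y": 0,"z": 0,"roll": 0,"hand": 0.3},{"x": 0,"y": 0,"z": 0,"roll": 0,"hand": 0.3},{"x": 0,"y": 0,"z": 0,"roll": 0,"hand": 0.3},{"x": -0.015,"y": 0,"z": 0.001,"roll": 0,"hand": 0.3},{"x": -0.025,"y": 0,"z": 0.002,"roll": 0,"hand": 0.3},{"x": -0.03,"y": 0,"z": 0.002,"roll": 0,"hand": 0.3},{"x": -0.02,"y": 0,"z": 0,"roll": 0,"hand": 0.3}]}}

```text
time_s: 26.52
position: [635.3, 53.1, 314.8]
tool_rot: [0.049, 0.682, -0.08, 0.725]
contact_force: [0.1, -0.2, 0.8]
width: 55.7
```

```bash
python3 - <<'E'
from fit import *
plan(441,76,200,80.8)
t=arm.capture("top");s=arm.capture("scene")
for n,c in(("top",t),("scene",s)):
  print(n,[b for b in blobs(c["img"],0,5,150,90,15)[0] if 220<b[0][0]<320],[b for b in blobs(c["img"],105,120,120,80,12)[0] if 235<b[0][0]<290 and 130<b[0][1]<220],"pred",proj(c,[672.8,43.3,231]).round(1),proj(c,[642.5,49,231]).round(1))
E
```

```text
t 26.52 pos [635.3  53.1 314.8] jaw 79.4 tilt 4.3 w 55.7 F [ 0.1 -0.2  0.8] j6 -1.40
 roll -0.024 rad (j6 -> -1.42?) shift now [ 102.4   -8.8 -202.2]  after roll [ 102.4   -3.9 -202.3]
top [] [([251.6, 162.8], [248, 161, 7, 5, 26])] pred [250.3 153.3] [248.9 161.8]
scene [([264.7, 191.8], [260, 184, 13, 18, 98])] [([279.1, 175.9], [249, 158, 60, 41, 1082])] pred [266.7 191.6] [262.5 185.8]
```

Call:
{"op": "arm_command", "data": {"rows": [{"x": 0,"y": -0.001,"z": -0.025,"roll": -0.024,"hand": 0.6},{"x": 0,"y": 0,"z": -0.035,"roll": 0,"hand": 0.6},{"x": 0.01,"y": 0,"z": -0.037,"roll": 0,"hand": 0.6},{"x": 0.02,"y": 0,"z": -0.035,"roll": 0,"hand": 0.6},{"x": 0.025,"y": 0,"z": -0.03,"roll": 0,"hand": 0.6},{"x": 0.025,"y": 0,"z": -0.02,"roll": 0,"hand": 0.6},{"x": 0.01,"y": 0,"z": -0.01,"roll": 0,"hand": 0.6},{"x": 0,"y": 0,"z": 0,"roll": 0,"hand": 0.6}]}}

```text
time_s: 27.28
position: [443.2, 78.4, 198.9]
tool_rot: [0.04, 0.683, -0.072, 0.725]
contact_force: [0.6, 0.0, -0.9]
width: 68.6
```

```bash
python3 - <<'E'
from fit import *
plan(441,76,170,80.8)
c=fit(24,34,eye0=[441,76,122],yaw0=-9.2,s=120,v=60)
E
```

```text
t 27.28 pos [443.2  78.4 198.9] jaw 80.8 tilt 4.3 w 68.6 F [ 0.6  0.  -0.9] j6 -1.36
 roll -0.000 rad (j6 -> -1.36?) shift now [28.8 -1.5 -3.6]  after roll [28.8 -1.5 -3.6]
err 0.034 elev 89.5 eye [444.8  74.8 112.6] yaw -9.7
err 0.035 elev 91.3 eye [443.5  75.4 117.3] yaw -9.5
err 0.039 elev 92.8 eye [441.7  76.1 122. ] yaw -9.5
```

Call:
{"op": "arm_command", "data": {"rows": [{"x": 0.015,"y": -0.002,"z": -0.003,"roll": 0,"hand": 0.6},{"x": 0.02,"y": 0,"z": -0.001,"roll": 0,"hand": 0.6},{"x": 0.015,"y": 0,"z": -0.001,"roll": 0,"hand": 0.6},{"x": 0,"y": 0,"z": 0,"roll": 0,"hand": 0.6}]}}

```text
time_s: 27.67
position: [447.2, 74.0, 151.6]
tool_rot: [0.041, 0.68, -0.072, 0.728]
contact_force: [0.4, 0.1, -0.7]
width: 68.3
```

```bash
python3 plan.py 442 75.5 123 80.8
```

```text
t 27.67 pos [447.2  74.  151.6] jaw 80.8 tilt 4.7 w 68.3 F [ 0.4  0.1 -0.7] j6 -1.36
 roll -0.001 rad (j6 -> -1.36?) shift now [28.1  1.7 -7.4]  after roll [28.1  1.7 -7.4]
```

Call:
{"op": "arm_command", "data": {"rows": [{"x": 0.01,"y": 0.001,"z": -0.007,"roll": 0,"hand": 0.6},{"x": 0.01,"y": 0,"z": -0.002,"roll": 0,"hand": 0.6},{"x": 0.008,"y": 0,"z": -0.001,"roll": 0,"hand": 0.6},{"x": 0,"y": 0,"z": 0,"roll": 0,"hand": -1},{"x": 0,"y": 0,"z": 0,"roll": 0,"hand": -1},{"x": 0,"y": 0,"z": 0,"roll": 0,"hand": -1},{"x": 0,"y": 0,"z": 0,"roll": 0,"hand": -1}]}}

```text
time_s: 28.25
position: [443.8, 75.1, 124.8]
tool_rot: [0.041, 0.678, -0.072, 0.731]
contact_force: [-0.1, -0.5, -1.3]
width: 40.9
```

```bash
python3 plan.py 442 75.5 123 80.8
```

```text
t 28.25 pos [443.8  75.1 124.8] jaw 80.7 tilt 5.0 w 40.9 F [-0.1 -0.5 -1.3] j6 -1.35
 roll -0.002 rad (j6 -> -1.36?) shift now [ 1.6  0.1 -2. ]  after roll [ 1.6  0.1 -2. ]
```

Call:
{"op": "arm_command", "data": {"rows": [{"x": -0.015,"y": 0,"z": 0.001,"roll": 0,"hand": -1},{"x": -0.02,"y": 0,"z": 0.002,"roll": 0,"hand": -1},{"x": -0.03,"y": 0,"z": 0.0025,"roll": 0,"hand": -1},{"x": -0.03,"y": 0,"z": 0.0025,"roll": 0.025,"hand": -1},{"x": -0.02,"y": 0.003,"z": 0.015,"roll": 0,"hand": -1},{"x": 0,"y": 0.003,"z": 0.03,"roll": 0,"hand": -1},{"x": 0,"y": 0.003,"z": 0.03,"roll": 0,"hand": -1},{"x": 0,"y": 0.002,"z": 0.02,"roll": 0,"hand": -1}]}}

```text
time_s: 28.92
position: [538.3, 73.8, 254.3]
tool_rot: [0.05, 0.677, -0.081, 0.73]
contact_force: [-0.3, -0.5, -1.3]
width: 41.1
```

```bash
python3 - <<'E'
from fit import *
plan(562,64.3,242,79.3)
p=arm.sense()["position"];fit(24,34,eye0=[p[0]-1,p[1],p[2]-5],yaw0=-11,s=120,v=60)
E
```

```text
t 28.92 pos [538.3  73.8 254.3] jaw 79.3 tilt 5.0 w 41.1 F [-0.3 -0.5 -1.3] j6 -1.35
 roll 0.000 rad (j6 -> -1.35?) shift now [14.4 -4.5 24. ]  after roll [14.4 -4.5 24. ]
err 0.074 elev 87.8 eye [542.1  73.  243.5] yaw -12.0
err 0.074 elev 88.0 eye [542.3  73.  243.3] yaw -11.5
err 0.079 elev 89.6 eye [539.6  73.8 248.6] yaw -11.5
```

Call:
{"op": "arm_command", "data": {"rows": [{"x": 0.008,"y": -0.004,"z": 0.01,"roll": 0,"hand": -1},{"x": 0.005,"y": -0.001,"z": 0.008,"roll": 0,"hand": -1},{"x": 0,"y": 0,"z": 0,"roll": 0,"hand": -1}]}}

```text
time_s: 29.22
position: [560.9, 63.9, 243.6]
tool_rot: [0.05, 0.675, -0.081, 0.731]
contact_force: [-0.3, 0.8, -0.9]
width: 41.0
```

```bash
python3 - <<'E'
from fit import *
plan(619,54.5,242.3,79.3)
p=arm.sense()["position"];c=fit(24,34,eye0=[p[0]-1,p[1],p[2]-5],yaw0=-11,s=100,v=60)
print("tip",proj(c,[593.5,58.4,251]).round(),"eye",proj(c,[p[0]-1,p[1],p[2]+14]).round())
g=cv2.cvtColor(c["img"],cv2.COLOR_RGB2HSV)
for r in(290,310,330):
  u=np.where((g[r,200:320,1]<50)&(g[r,200:320,2]>190))[0]+200;print(r,u.min() if len(u) else None,u.max() if len(u) else None)
b=blobs(c["img"],24,34,100,60,200)[0];print(b)
E
```

```text
t 29.22 pos [560.9  63.9 243.6] jaw 79.3 tilt 5.2 w 41.0 F [-0.3  0.8 -0.9] j6 -1.37
 roll -0.001 rad (j6 -> -1.37?) shift now [ 6.1  1.6 58.5]  after roll [ 6.1  1.6 58.5]
err 0.105 elev 85.6 eye [565.9  62.6 230.9] yaw -10.8
err 0.106 elev 87.0 eye [564.5  63.3 232.9] yaw -11.5
err 0.108 elev 86.7 eye [563.9  63.5 234.9] yaw -9.3
tip [259. 319.] eye [256. 267.]
290 None None
310 261 264
330 255 265
[([261.0, 5.3], [207, 0, 107, 13, 1225]), ([261.7, 40.1], [209, 21, 104, 34, 2513]), ([83.5, 49.9], [32, 32, 100, 35, 1714]), ([98.9, 86.2], [46, 62, 100, 40, 1661]), ([258.7, 248.5], [208, 209, 101, 79, 4346])]
```

Call:
{"op": "arm_command", "data": {"rows": [{"x": 0.002,"y": 0.001,"z": 0.008,"roll": 0,"hand": -1},{"x": 0.001,"y": 0,"z": 0.012,"roll": 0,"hand": -1},{"x": 0.001,"y": 0,"z": 0.012,"roll": 0,"hand": -1},{"x": 0,"y": 0,"z": 0,"roll": 0,"hand": -1}]}}

```text
time_s: 29.6
position: [591.7, 60.0, 242.5]
tool_rot: [0.05, 0.676, -0.08, 0.731]
contact_force: [-0.9, -0.1, -0.6]
width: 41.0
```

```bash
python3 plan.py 619 54 242.3 79.3
```

```text
t 29.60 pos [591.7  60.  242.5] jaw 79.3 tilt 5.1 w 41.0 F [-0.9 -0.1 -0.6] j6 -1.38
 roll 0.000 rad (j6 -> -1.38?) shift now [ 2.5 -0.8 27.8]  after roll [ 2.5 -0.8 27.8]
```

Call:
{"op": "arm_command", "data": {"rows": [{"x": 0.001,"y": 0,"z": 0.01,"roll": 0,"hand": -1},{"x": 0.001,"y": 0,"z": 0.011,"roll": 0,"hand": -1},{"x": 0,"y": 0,"z": 0.002,"roll": 0,"hand": -1},{"x": 0,"y": 0,"z": 0,"roll": 0,"hand": -1}]}}

```text
time_s: 29.93
position: [613.4, 56.8, 242.5]
tool_rot: [0.05, 0.677, -0.08, 0.73]
contact_force: [1.0, 0.1, -1.5]
width: 40.8
```

```bash
python3 - <<'E'
from fit import *
plan(615,54.3,231,79.3)
c=arm.capture("wrist")
for s in range(-60,50,6):
    P=np.array([649.3,47.8,244])+s*np.array([.982,-.186,0]);u=proj(c,P).round().astype(int)
    print(s,c["img"][u[1],u[0]].tolist() if 0<=u[1]<384 else None,end=" ")
E
```

```text
t 29.93 pos [613.4  56.8 242.5] jaw 79.4 tilt 5.0 w 40.8 F [ 1.   0.1 -1.5] j6 -1.39
 roll 0.001 rad (j6 -> -1.38?) shift now [11.7 -1.8  1.2]  after roll [11.7 -1.8  1.2]
-60 [141, 131, 117] -54 [200, 191, 161] -48 [192, 183, 158] -42 [211, 202, 174] -36 [194, 151, 0] -30 [217, 172, 0] -24 [216, 170, 0] -18 [11, 58, 117] -12 [39, 138, 238] -6 [32, 131, 235] 0 [254, 253, 244] 6 [254, 253, 243] 12 [254, 254, 247] 18 [180, 17, 3] 24 [30, 32, 33] 30 [35, 36, 34] 36 [31, 34, 33] 42 [39, 35, 37] 48 None
```

Call:
{"op": "arm_command", "data": {"rows": [{"x": 0.005,"y": -0.002,"z": 0,"roll": 0,"hand": -1},{"x": 0.004,"y": 0,"z": 0,"roll": 0,"hand": -1},{"x": 0.002,"y": 0,"z": 0,"roll": 0,"hand": -1},{"x": 0,"y": 0,"z": 0,"roll": 0,"hand": -1}]}}

```text
time_s: 30.32
position: [611.5, 54.9, 230.6]
tool_rot: [0.05, 0.677, -0.08, 0.73]
contact_force: [-0.1, 0.2, -1.0]
width: 40.5
```

Call:
{"op": "arm_command", "data": {"rows": [{"x": 0.003,"y": 0,"z": 0,"roll": 0,"hand": -1},{"x": 0.002,"y": 0,"z": 0,"roll": 0,"hand": -1}]}}

```text
time_s: 30.48
position: [612.0, 54.8, 228.5]
tool_rot: [0.05, 0.676, -0.08, 0.731]
contact_force: [-9.4, 0.7, 15.7]
width: 40.8
```

Call:
{"op": "arm_command", "data": {"rows": [{"x": -0.004,"y": 0,"z": 0.003,"roll": 0,"hand": -1},{"x": 0.002,"y": 0,"z": 0.002,"roll": 0,"hand": -1},{"x": 0.003,"y": 0,"z": 0,"roll": 0,"hand": -1},{"x": 0,"y": 0,"z": 0,"roll": 0,"hand": -1}]}}

```text
time_s: 30.82
position: [617.7, 54.0, 228.9]
tool_rot: [0.05, 0.675, -0.079, 0.731]
contact_force: [-1.0, 0.6, -0.2]
width: 41.1
```

Call:
{"op": "arm_command", "data": {"rows": [{"x": 0,"y": 0,"z": 0,"roll": 0,"hand": 0.3},{"x": 0,"y": 0,"z": 0,"roll": 0,"hand": 0.3},{"x": 0,"y": 0,"z": 0,"roll": 0,"hand": 0.3},{"x": -0.015,"y": 0,"z": 0.001,"roll": 0,"hand": 0.3},{"x": -0.025,"y": 0,"z": 0.002,"roll": 0,"hand": 0.3},{"x": -0.03,"y": 0,"z": 0,"roll": 0,"hand": 0.3},{"x": -0.03,"y": 0,"z": 0,"roll": 0,"hand": 0.3},{"x": -0.02,"y": 0,"z": -0.02,"roll": 0,"hand": 0.3}]}}

```text
time_s: 31.48
position: [589.6, 62.0, 340.4]
tool_rot: [0.05, 0.682, -0.08, 0.725]
contact_force: [-0.8, -0.6, 0.5]
width: 55.6
```

Call:
{"op": "arm_command", "data": {"rows": [{"x": 0,"y": 0,"z": -0.03,"roll": 0,"hand": 0.3},{"x": 0,"y": 0,"z": -0.04,"roll": 0,"hand": 0.3},{"x": 0,"y": 0,"z": -0.04,"roll": 0,"hand": 0.3},{"x": 0,"y": 0,"z": -0.04,"roll": 0,"hand": 0.3},{"x": 0,"y": 0,"z": -0.03,"roll": 0,"hand": 0.3},{"x": 0,"y": 0,"z": 0,"roll": 0,"hand": 0.3},{"x": 0,"y": 0,"z": 0,"roll": 0,"hand": 0.3},{"x": 0,"y": 0,"z": 0,"roll": 0,"hand": 0.3}]}}

```text
time_s: 32.15
position: [407.2, 96.1, 334.7]
tool_rot: [0.051, 0.676, -0.08, 0.731]
contact_force: [0.7, 0.4, 1.0]
width: 55.6
```

```bash
python3 - <<'E'
from fit import *
plan(450,60,350)
s=arm.capture("scene");t=arm.capture("top")
a=cv2.resize(s["img"][150:270,200:320],(400,400),interpolation=cv2.INTER_CUBIC);b=cv2.resize(t["img"][120:240,190:310],(400,400),interpolation=cv2.INTER_CUBIC)
cv2.imwrite("pics/final.png",np.hstack([a,b])[:,:,::-1])
E
```

```text
t 32.15 pos [407.2  96.1 334.7] jaw 79.3 tilt 5.0 w 55.6 F [0.7 0.4 1. ] j6 -1.30
 roll 0.000 rad (j6 -> -1.30?) shift now [-10.3 -28.1  49.7]  after roll [-10.3 -28.1  49.7]
```

View pics/final.png

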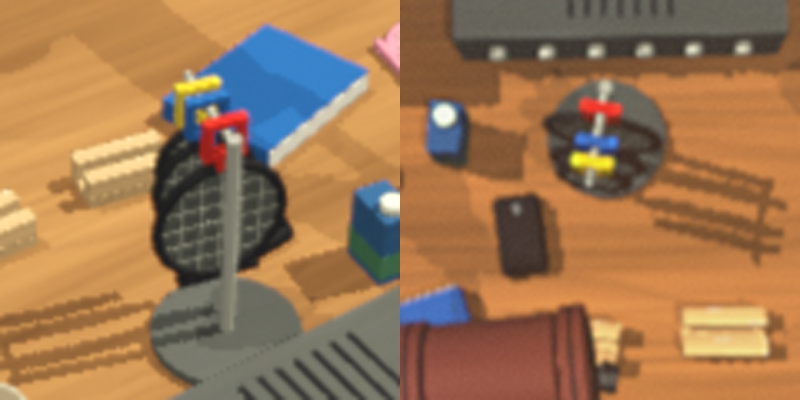

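Both views show red, blue and yellow loops on the arm in that order from the post out, three separate discs, and both blocks empty. I run one steadiness check, then hand in.

```bash
python3 - <<'E'
from fit import *
for k in range(2):
    t=arm.capture("top")["img"]
    print([[(b[0]) for b in blobs(t,h0,h1,120,80,10)[0] if 235<b[0][0]<265 and 140<b[0][1]<180] for h0,h1 in((0,5),(105,120),(24,34))])
    if k==0:
        for _ in range(12): arm.capture("top")
arm.close_job();print("done",arm.sense()["time_s"])
E
```

```text
[[[249.7, 152.5]], [[248.4, 162.2]], [[247.0, 168.1]]]
[[[249.6, 152.6]], [[248.4, 162.2]], [[247.0, 168.1]]]
the job is handed in; nothing more can be done
the job is handed in; nothing more can be done
```

All three pop screens hang on the hook in the order asked: large nearest the post, then medium, then small. I handed the job in after about 33 s of the 72 s.

- **Large screen:** I lifted it off the binder, propped it on the copy stand at about 45° and let it go. I then took it again from above, turned it upright and hung it. The first pick-up failed to swing down: the full pad grip held it level. I laid it back on the binder and took it by the loop's end with a light grip, after which it swung.
- **Medium and small screens:** I lifted both straight out of their blocks and hung them.
- **Forces:** The large screen's loop touched the hook tip lightly (about 4 N) on the first try, so I threaded it again lower. Seating it peaked at about 35 N at the wrist, close to the 40 N pressing limit but within it. The other two seated at 16–20 N.
- **Last checks:** The final views showed the three loops apart on the arm, with the arm holding nothing. The loops moved no more than 0.1 px between two pictures over 0.6 s. Medium and small are close together, with about 7 mm between them by my pixel estimate.
- **Not checked or in disagreement:** I did not measure clearance between the discs themselves. Eye heights from the wrist camera read about 6 mm low throughout, and the tool drifted to about 5° of tilt; I allowed for both. The glass, carton, mouse, mug and headphones were never approached, but I did not measure them again at the end.

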